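# Heft out the full sample jar, clamp it on the shaker and close the hood

### The arm

A 6-joint arm with a two-finger parallel gripper is mounted at the origin on a cart in front of the work surface, level with it; the furniture and walls round the work are solid. World frame = base frame: x ahead of the robot, y to its left, z up, the work surface at z = 0. Lengths are in m, angles in rad, forces in N, time in s.
With the tool pointing down it reaches from about 0.375 to 0.975 m from the base axis. Payload 3.8 kg.
Tool frame: the origin (TCP) lies between the finger pads; the fingertips stand 17 mm ahead of it and the grasp point (between the pads) lies 2 mm behind it; z points along the fingers, y is the line along which they close (so a half turn about z gives the same grasp; the last joint's range is limited). The gripper opens to 88 mm and grips with 3 to 60 N. Pads are 18 mm wide; open, the fingers measure 123 mm over their backs; the gripper's body (75 mm by 187 mm) begins 45 mm behind the grasp point.
Start: joints at [-1.378, 0.264, 1.604, -0, 1.274, -0.037], TCP at [0.154, -0.657, 0.256] pointing down, gripper open.
Joint ranges: [-2.63, 2.63], [-0.94, 2.18], [0.31, 2.57], [-1.31, 4.45], [0, 2.66], [-2.55, 2.55]. Speed limits (rad/s): [2.57, 2.57, 3.14, 3.14, 3.14, 3.14].

### API

Orientations are given as a 3x3 rotation matrix whose columns are the frame's x, y, z axes.
In Python, from plant import * gives the robot as it stands.
- The arm moves only by the tool apply_moves, never from a script. Its argument "increments" is a list of rows, each a list of 7 numbers: the shift along the tool's x, y, z in m, then the turn, a rotation vector about the tool's x, y, z in rad, then the finger opening in m, from 0 to 0.0881. A call has 1 to 10 rows; each row shifts and turns the commanded pose from where the row before left it, along the tool's axes as they then stand; what a row does not reach is not made up. A row lasts 1/8 s, in which the tool goes at most 62.5 mm and 10.7 degrees, less where a joint would pass 70% of its speed; a pose out of reach is approached as far as the arm can. A call with a gripper value outside its range is refused whole. The fingers move at their own pace and stop on an object; the grip force is fixed at half the most. Time passes only in rows, so rows that do not move let the fingers close. It gives the time, the measured TCP pose, the force, the opening and the grip force at its end, in the units of the state.
- state(): the state, without advancing time (a new reading comes with each control period).
- snapshot(name): name is "scene" or "top" or "wrist"; returns a dict with "image" (420x560x3 uint8, red, green, blue), "intrinsics" (3x3 intrinsics, pixels), "world_to_cam" (4x4, takes a point from world to camera coordinates). Camera axes: x right, y down, z forward; pixel columns grow to the right and rows downward; lengths in m; the calibration is good to about 2 mm. A picture is of the moment at which its call begins. There is no depth.
- sign_off(): hands the job in; it is judged then, once.
The state is a dict: "t": time; "q": joint angles; "joint_velocities": joint speeds; "tau": joint torques, N m; "tool_pos": TCP position; "orientation": TCP orientation; "ft_force": force on the tool from outside, world axes, zero at the start; "ft_torque": the same for the moment, N m; "gripper_width": opening from 0.0 (shut) to 1.0 (fully open); "finger_force": force on a finger pad.
Only numpy, scipy, OpenCV 4.12 (cv2) and the standard library are available. Lean on these libraries where they do the work, as an engineer would, in place of code of your own. Each camera call takes 0.05 s, during which the arm holds its last target. There are 200 camera calls.

### The job

One of the three identical opaque sample jars is still full; the other two are partly used. Lift the jars to feel which is heaviest, stand the full one on the shaker's platform between the two rubber bars, slide the front bar against it by its tab until you feel the jar nipped snugly between both bars without crushing it, then lower the clear hood gently by its handle until it is fully shut. Leave the other two jars standing upright on the bench and do not disturb the other things.

Things in the scene. Friction and masses are not known exactly. Their poses are not given: they have to be found in the camera images.
- shaker: orbital shaker fixed on the bench: white housing 240 deep (x) x 180 wide (y) x 55 mm high; platform top at 70 mm; two side rails (y = +-65 mm, knobs up to 116 mm) carry a fixed rear and a sliding front bar. Origin: centre of its underside; -x is its front (control panel), +x its rear with the hood's hinge; z up. Its yaw is 1.18 to 1.44 rad: the front looks to the robot's right
- nip (a point): point on top of the platform, midway across, where the centre of a nipped jar's underside comes to lie within 2 mm (shaker frame x = -2, y = 0, z = 70 mm); axes as the shaker's
- rear_bar (a point): centre of the fixed rear bar: rubber-sleeved, 12 mm diameter, 108 mm long along the shaker's y, axis 98 mm above the bench (28 mm above the platform), at shaker x = 35 mm
- front_bar (a joint): sliding front bar, like the rear bar, parallel to it and equally high. 0 = fully forward (axis at shaker x = -85 mm); grows in m towards the rear. Clear gap between the bars = 108 mm minus the value, so a 62 mm jar is nipped at about 0.046. Starts at 0 to 0.012; slides with about 2.5 N of friction and stays where it is left
- bar_tab (a point): middle of the front (-x) face of the front bar's upright finger tab: plate 50 mm wide (y), 6 mm thick, top edge 138 mm above the bench. The point is 130 mm above the bench and 9 mm in front of the bar's axis. Push it to the shaker's +x with closed fingertips pointing down in front of it
- hood (a joint): hinge angle of the clear hood in rad: 0 = fully shut (its stop), starts open at 1.40 to 1.50, limit 1.6. The hood weighs 0.6 kg; the hinge's friction holds it open, but below about 1 rad it falls shut if let go
- hood_hinge (a point): middle of the hood's hinge axis, which runs along the shaker's y (shaker x = 107 mm, z = 57 mm). The hood is 212 deep x 166 wide x 120 mm high; open, it stands behind this axis. Fixed things close by: a tall service duct on the robot's left (x 0.42 to 0.48, y over 0.1), and a mixer beyond the work (its low foot and clamp ring from x = 0.63 on, head overhead from x = 0.72 on)
- hood_handle (a point): middle of the hood's handle: round bar 10 mm diameter, 110 mm long, parallel to the hinge, 35 mm off the front wall. At angle a it is at x = -247 cos a + 100 sin a, z = 247 sin a + 100 cos a mm from the hinge (shaker x, z): open, on top, 300 mm above the bench; shut, in front, at 157 mm. Pinch it from above, a finger each side; it turns between the pads
- jar_1: opaque white wide-mouth sample jar, just like the other two: body 62 mm diameter, 52 mm high; grey ribbed screw cap 50 mm diameter, from 57 to 78 mm above the underside; grip across the cap from above. Stands on the bench; origin at the centre of its underside, z up. Hidden weight: one jar is full (280 to 320 g), the other two partly used (60 to 115 g each); which one is full changes
- jar_2: opaque white wide-mouth sample jar, just like the other two: body 62 mm diameter, 52 mm high; grey ribbed screw cap 50 mm diameter, from 57 to 78 mm above the underside; grip across the cap from above. Stands on the bench; origin at the centre of its underside, z up. Hidden weight: one jar is full (280 to 320 g), the other two partly used (60 to 115 g each); which one is full changes
- jar_3: opaque white wide-mouth sample jar, just like the other two: body 62 mm diameter, 52 mm high; grey ribbed screw cap 50 mm diameter, from 57 to 78 mm above the underside; grip across the cap from above. Stands on the bench; origin at the centre of its underside, z up. Hidden weight: one jar is full (280 to 320 g), the other two partly used (60 to 115 g each); which one is full changes
- beaker_small: small glass beaker, 65 mm diameter, 87 mm high, a bystander that is to stay where it is; origin at the centre of its underside
- dropper_bottle: amber dropper bottle with black bulb, 34 mm diameter, 97 mm high, a bystander that is to stay where it is; origin at the centre of its underside
- timer_1: white bench timer, 66 x 66 x 18 mm, a bystander that is to stay where it is; origin at the centre of its underside
- pen: marker pen lying, 125 mm long along its y, 12 mm thick, a bystander that is to stay where it is; origin at the centre of its underside

How it is judged:
On the way, in this order (a step that is already met when the one before it is completed fails the run):
1. the full jar stands freely and upright on the shaker's platform between the bars (it is known as the full one by its weight of over 2.2 N on the shaker) (((x of jar_1 in the frame of nip between -0.03 and 0.03 m and y of jar_1 in the frame of nip between -0.04 and 0.04 m and z of jar_1 in the frame of nip between -0.006 and 0.006 m and angle between jar_1's own z axis and vertical below 0.12 rad and contact force between jar_1 and shaker above 2.2 N and contact force between jar_1 and the fingers below 0.05 N and value of joint front_bar below 0.04 m) or (x of jar_2 in the frame of nip between -0.03 and 0.03 m and y of jar_2 in the frame of nip between -0.04 and 0.04 m and z of jar_2 in the frame of nip between -0.006 and 0.006 m and angle between jar_2's own z axis and vertical below 0.12 rad and contact force between jar_2 and shaker above 2.2 N and contact force between jar_2 and the fingers below 0.05 N and value of joint front_bar below 0.04 m) or (x of jar_3 in the frame of nip between -0.03 and 0.03 m and y of jar_3 in the frame of nip between -0.04 and 0.04 m and z of jar_3 in the frame of nip between -0.006 and 0.006 m and angle between jar_3's own z axis and vertical below 0.12 rad and contact force between jar_3 and shaker above 2.2 N and contact force between jar_3 and the fingers below 0.05 N and value of joint front_bar below 0.04 m))), for 0.2 s.
2. the front bar nips the jar against the rear bar (value of joint front_bar above 0.0435 m and ((x of jar_1 in the frame of nip between -0.03 and 0.03 m and y of jar_1 in the frame of nip between -0.04 and 0.04 m and z of jar_1 in the frame of nip between -0.006 and 0.006 m and angle between jar_1's own z axis and vertical below 0.12 rad) or (x of jar_2 in the frame of nip between -0.03 and 0.03 m and y of jar_2 in the frame of nip between -0.04 and 0.04 m and z of jar_2 in the frame of nip between -0.006 and 0.006 m and angle between jar_2's own z axis and vertical below 0.12 rad) or (x of jar_3 in the frame of nip between -0.03 and 0.03 m and y of jar_3 in the frame of nip between -0.04 and 0.04 m and z of jar_3 in the frame of nip between -0.006 and 0.006 m and angle between jar_3's own z axis and vertical below 0.12 rad))), for 0.2 s.
3. the hood is shut (value of joint hood below 0.03 rad), for 0.2 s.
At the end, for the whole second after the job is handed in: The full jar stands upright (within 0.12 rad) on the platform, nipped between the two bars with less than 2.5 mm of play in all and within 40 mm of the middle across; the hood is fully shut (below 0.03 rad); the other two jars stand upright and at rest on the bench (value of joint front_bar above 0.0435 m and value of joint hood below 0.03 rad and ((x of jar_1 in the frame of nip between -0.03 and 0.03 m and y of jar_1 in the frame of nip between -0.04 and 0.04 m and z of jar_1 in the frame of nip between -0.006 and 0.006 m and angle between each of jar_1, jar_2, jar_3's own z axis and vertical below 0.12 rad and height (world z) of jar_2 between -0.008 and 0.008 m and linear speed of each of jar_2, jar_3 below 0.03 m/s and height (world z) of jar_3 between -0.008 and 0.008 m) or (x of jar_2 in the frame of nip between -0.03 and 0.03 m and y of jar_2 in the frame of nip between -0.04 and 0.04 m and z of jar_2 in the frame of nip between -0.006 and 0.006 m and angle between each of jar_2, jar_1, jar_3's own z axis and vertical below 0.12 rad and height (world z) of jar_1 between -0.008 and 0.008 m and linear speed of each of jar_1, jar_3 below 0.03 m/s and height (world z) of jar_3 between -0.008 and 0.008 m) or (x of jar_3 in the frame of nip between -0.03 and 0.03 m and y of jar_3 in the frame of nip between -0.04 and 0.04 m and z of jar_3 in the frame of nip between -0.006 and 0.006 m and angle between each of jar_3, jar_1, jar_2's own z axis and vertical below 0.12 rad and height (world z) of jar_1 between -0.008 and 0.008 m and linear speed of each of jar_1, jar_2 below 0.03 m/s and height (world z) of jar_2 between -0.008 and 0.008 m))); the robot touches nothing.
It fails at once if the hood slams: it moves faster than 1.5 rad/s in its last 0.1 rad (value of joint hood below 0.1 rad and velocity of joint hood below -1.5 rad/s).
It fails at once if a jar is crushed: the front bar presses on it with more than 40 N (contact force between front_bar and jar_1 above 40 N or contact force between front_bar and jar_2 above 40 N or contact force between front_bar and jar_3 above 40 N).
It fails at once if a jar is tipped over (angle between any of jar_1, jar_2, jar_3's own z axis and vertical above 0.7 rad).
It fails at once if a bystander is pushed more than 30 mm from its place or knocked over (distance of any of beaker_small, dropper_bottle, timer_1, pen from where it was at the start of the episode above 0.03 m or angle between any of beaker_small, dropper_bottle's own z axis and vertical above 0.6 rad).
It also fails if it takes over 72 s, if anything falls off the work surface, if the arm or the gripper's body presses on something with over 40 N, if the wrist force passes 120 N, or if a joint passes its speed limit or range.

## Working session

There is one attempt and no reset: what is moved stays moved. The work goes in short steps, Python scripts to look and compute and a tool call to move; the robot and the scene stay as the last step left them, time stands still between calls to the robot, and variables do not carry over. Pictures are saved under pics/ and viewed, at most 10 in all, crops included, and the job is handed in when it is done.

Besides the shell and the picture viewer there is one more tool, called after ">>>" as name([rows], argument=value, ...), one row to a line, values as JSON. apply_moves: Moves the arm, as the interface text tells. Its arguments: {"type":"object","properties":{"increments":{"type":"array"}},"required":["increments"]}

```bash
mkdir -p pics; python3 - <<'E'
from plant import *
import cv2,numpy as np
for n in("top","scene"):
    s=snapshot(n);cv2.imwrite(f"pics/{n}0.png",s["image"][:,:,::-1]);print(n,s["intrinsics"].tolist(),np.round(s["world_to_cam"],4).tolist())
st=state();print(st)
E
```

```text
top [[413.25340737629864, 0.0, 286.97519047159955], [0.0, 413.25340737629864, 212.95741317391523], [0.0, 0.0, 1.0]] [[0.022, -0.9997, -0.0066, -0.1227], [-0.9872, -0.0207, -0.158, 0.5499], [0.1578, 0.01, -0.9874, 0.8825], [0.0, 0.0, 0.0, 1.0]]
scene [[462.7000527459552, 0.0, 276.45000171596297], [0.0, 462.7000527459552, 205.35292262624407], [0.0, 0.0, 1.0]] [[0.9901, -0.1401, -0.0022, -0.5383], [-0.1135, -0.7926, -0.5991, 0.0395], [0.0821, 0.5934, -0.8007, 1.366], [0.0, 0.0, 0.0, 1.0]]
{'t': 0.1, 'q': array([-1.37791093e+00,  2.64683833e-01,  1.60518190e+00,  2.55539501e-06,
        1.27371577e+00, -3.68806511e-02]), 'joint_velocities': array([-0.00018021, -0.00106043, -0.00254629, -0.00027849,  0.00115655,
       -0.00104808]), 'tau': array([ 4.25597245e-04, -5.03620863e+01, -3.58069253e+01,  7.31889135e-02,
        2.33747478e-02, -6.29659712e-05]), 'tool_pos': array([ 0.1536301 , -0.6566813 ,  0.25453842]), 'orientation': array([[ 9.73719890e-01,  2.27748616e-01, -3.78845922e-04],
       [ 2.27748919e-01, -9.73717936e-01,  1.95242678e-03],
       [ 7.57734279e-05, -1.98739854e-03, -9.99998022e-01]]), 'ft_force': array([ 0.25447743,  0.00114507, -0.19495767]), 'ft_torque': array([0.01910362, 0.02157075, 0.00375248]), 'finger_force': 0.0, 'gripper_width': 1.0005347548568722}
```

View pics/top0.png

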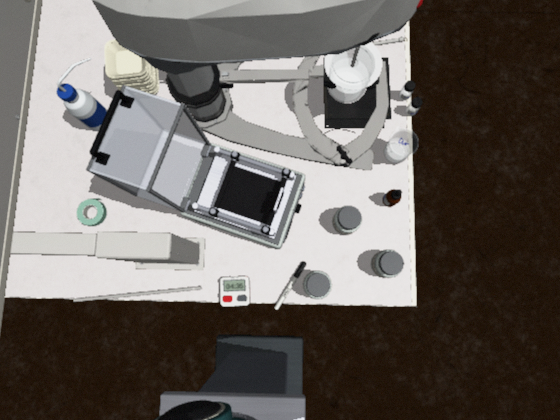

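View pics/scene0.png

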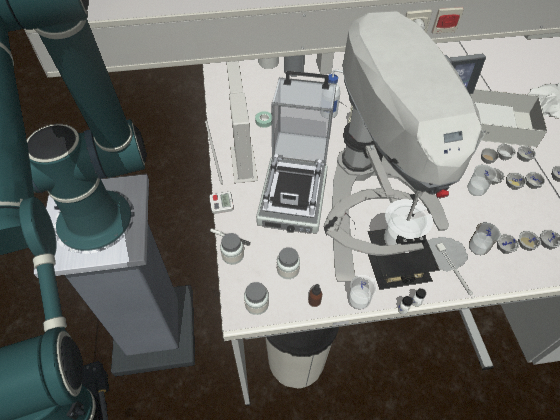

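The top view shows the jar caps near (348,219), (388,263) and (316,284), with the pen beside the last one. The shaker spans about (185-305, 130-245), and the hood stands open with its handle at (112,127). I'll enlarge the work area.

```bash
python3 - <<'E'
import cv2
a=cv2.imread("pics/top0.png")[130:310,180:420];cv2.imwrite("pics/c1.png",cv2.resize(a,None,fx=3.3,fy=3.3,interpolation=cv2.INTER_CUBIC))
a=cv2.imread("pics/scene0.png")[60:320,210:400];cv2.imwrite("pics/c2.png",cv2.resize(a,None,fx=2.3,fy=2.3,interpolation=cv2.INTER_CUBIC))
E
```

```text
(no output)
```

View pics/c1.png

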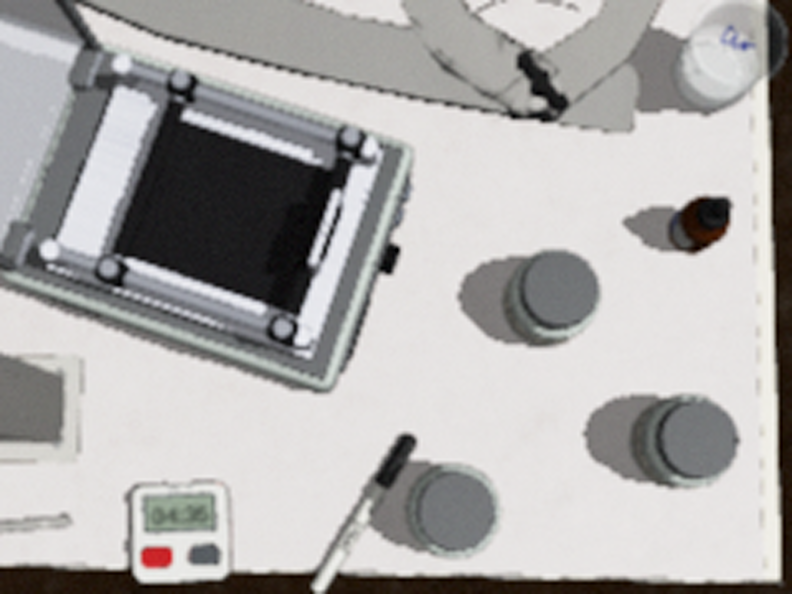

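View pics/c2.png

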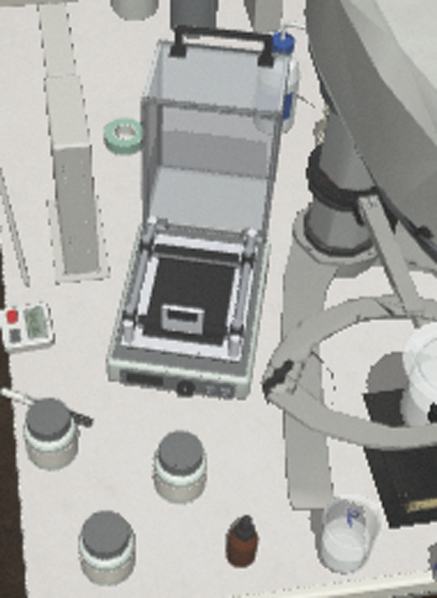

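The enlarged top view shows the knobs at (182,80), (110,267), (350,137) and (283,327), and the jar caps at (561,290), (698,440) and (455,510). Next I'll turn these pixels into positions.

```bash
cat > h.py <<'E'
import numpy as np
TOP=(np.array([[413.2534,0,286.9752],[0,413.2534,212.9574],[0,0,1]]),np.array([[0.022,-0.9997,-0.0066,-0.1227],[-0.9872,-0.0207,-0.158,0.5499],[0.1578,0.01,-0.9874,0.8825]]))
SC=(np.array([[462.7,0,276.45],[0,462.7,205.3529],[0,0,1]]),np.array([[0.9901,-0.1401,-0.0022,-0.5383],[-0.1135,-0.7926,-0.5991,0.0395],[0.0821,0.5934,-0.8007,1.366]]))
def ray(c,p):
    K,T=c;R,_=np.linalg.qr(T[:,:3]);R=T[:,:3];o=-np.linalg.solve(R,T[:,3]);d=np.linalg.solve(R,np.linalg.solve(K,[p[0],p[1],1.]));return o,d
def onz(c,p,z):
    o,d=ray(c,p);return o+d*(z-o[2])/d[2]
def tri(p,q):
    A=[];b=[]
    for c,x in((TOP,p),(SC,q)):
        o,d=ray(c,x);d=d/np.linalg.norm(d);P=np.eye(3)-np.outer(d,d);A.append(P);b.append(P@o)
    return np.linalg.lstsq(np.vstack(A),np.hstack(b),rcond=None)[0]
E
python3 - <<'E'
from h import *
import numpy as np
np.set_printoptions(precision=4,suppress=True)
c=lambda u,v:((u+.5)/3.3-.5+180,(v+.5)/3.3-.5+130)
s=lambda u,v:((u+.5)/2.3-.5+210,(v+.5)/2.3-.5+60)
for n,t,sc in(("A",(561,290),(181,452)),("B",(698,440),(107,535)),("C",(455,510),(50,418))):
    print(n,onz(TOP,c(*t),.078),onz(SC,s(*sc),.078),tri(c(*t),s(*sc)))
k=[onz(TOP,c(*p),.116) for p in((182,80),(110,267),(350,137),(283,327))]
print(*k)
rm=(k[0]+k[1])/2;fm=(k[2]+k[3])/2
ax=(rm-fm)[:2];lat=((k[1]-k[0])+(k[3]-k[2]))[:2]
print("len",np.linalg.norm(ax),"yaw",np.arctan2(ax[1],ax[0]),"yaw lat",np.arctan2(-lat[0],lat[1])+0, np.linalg.norm(lat)/2)
yaw=np.arctan2(-lat[0],lat[1]);ux=np.array([np.cos(yaw),np.sin(yaw)])
org=rm[:2]-.035*ux;print("org",org,"nip",org-.002*ux)
print("handle",tri((112,127),(209/2.3+209.9+12*0,60+40/2.3)))
print("dropper",onz(TOP,c(712,210),.097),"beaker",onz(TOP,c(720,85),.0),"pen",onz(TOP,c(405,440),.01),onz(TOP,c(320,587),.01))
E
```

```text
A [ 0.5398 -0.2461  0.078 ] [ 0.5394 -0.2526  0.078 ] [ 0.5407 -0.2474  0.0692]
B [ 0.4446 -0.3335  0.078 ] [ 0.4452 -0.3425  0.078 ] [ 0.4453 -0.3364  0.0657]
C [ 0.397  -0.1786  0.078 ] [ 0.3971 -0.1866  0.078 ] [ 0.3968 -0.1793  0.0667]
[0.6648 0.0014 0.116 ] [0.5426 0.0414 0.116 ] [ 0.6294 -0.107   0.116 ] [ 0.5071 -0.0681  0.116 ]
len 0.11454988219312112 yaw 1.2562841943376817 yaw lat 1.2586120947480528 0.12847332410532766
org [ 0.593  -0.0119] nip [ 0.5923 -0.0138]
handle [0.6429 0.1784 0.3042]
dropper [ 0.5909 -0.3404  0.097 ] beaker [ 0.7045 -0.3729  0.    ] pen [ 0.4431 -0.1481  0.01  ] [ 0.3427 -0.0921  0.01  ]
```

>>> apply_moves([
  [0.0357,-0.0249,0.011,0,0,0,0.088],
  [0.0357,-0.0249,0.011,0,0,0,0.088],
  [0.0357,-0.0249,0.011,0,0,0,0.088],
  [0.0357,-0.0249,0.011,0,0,0,0.088],
  [0.0357,-0.0249,0.011,0,0,0,0.088],
  [0.0357,-0.0249,0.011,0,0,0,0.088],
  [0.0357,-0.0249,0.011,0,0,0,0.088],
  [0.0357,-0.0249,0.011,0,0,0,0.088],
  [0.0357,-0.0249,0.011,0,0,0,0.088],
  [0.0357,-0.0249,0.011,0,0,0,0.088],
])

```text
t: 1.35
tool_pos: [0.4452, -0.3321, 0.145]
orientation: [[0.974, 0.228, -0.0], [0.228, -0.974, 0.0], [-0.0, -0.0, -1.0]]
ft_force: [-0.5, 0.1, 0.4]
gripper_width: 0.997
finger_force: 0.0
```

```bash
cat >> h.py <<'E'
def go(x,y,z,psi=None):
    "tool-frame shift to a world TCP goal; psi = heading of tool y"
    from plant import state
    s=state();R=s["orientation"];p=s["tool_pos"];d=R.T@(np.array([x,y,z])-p);h=np.arctan2(R[1,1],R[0,1])
    print("t",round(s["t"],2),"pos",p.round(4),"head",round(h,3),"tilt",R[:2,2].round(4),"shift",d.round(4),"turn",None if psi is None else round(-(psi-h),3),"F",s["ft_force"].round(2),"w",round(s["gripper_width"],3),"ff",round(s["finger_force"],1),"q",s["q"].round(2))
E
python3 -c "
from h import *
go(.4446,-.3335,.073)
from plant import *
import cv2
s=snapshot('wrist');cv2.imwrite('pics/w0.png',s['image'][:,:,::-1])"
```

```text
t 1.35 pos [ 0.4452 -0.3321  0.145 ] head -1.341 tilt [-0.0004  0.0003] shift [-0.0009  0.0012  0.072 ] turn None F [-0.54  0.1   0.41] w 0.997 ff 0.0 q [-0.69  0.14  1.97  0.    1.03  0.66]
```

View pics/w0.png

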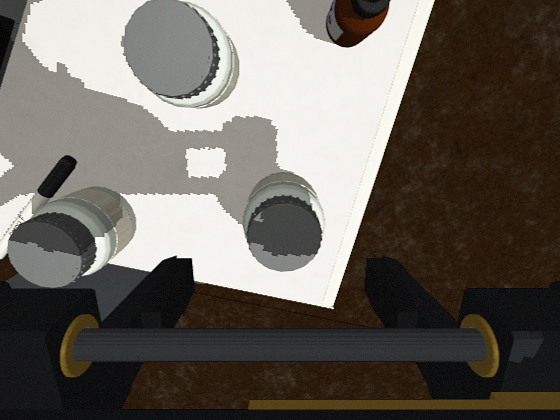

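The wrist view shows jar B's cap at about (285,230), between the fingertips at columns 193 and 367, so it's well centred. I'll descend, grip and lift.

>>> apply_moves([
  [-0.001,0.001,0.03,0,0,0,0.088],
  [0,0,0.03,0,0,0,0.088],
  [0,0,0.012,0,0,0,0.088],
  [0,0,0,0,0,0,0.088],
  [0,0,0,0,0,0,0.04],
  [0,0,0,0,0,0,0.04],
  [0,0,0,0,0,0,0.04],
  [0,0,-0.01,0,0,0,0.04],
  [0,0,-0.02,0,0,0,0.04],
  [0,0,0,0,0,0,0.04],
])

```text
t: 2.65
tool_pos: [0.4453, -0.3358, 0.106]
orientation: [[0.974, 0.228, 0.003], [0.228, -0.974, -0.003], [0.003, 0.004, -1.0]]
ft_force: [0.5, -0.1, -0.2]
gripper_width: 0.559
finger_force: 30.0
```

>>> apply_moves([
  [0,0,0,0,0,0,0.04],
  [0,0,0,0,0,0,0.04],
])

```text
t: 2.9
tool_pos: [0.4434, -0.3343, 0.1029]
orientation: [[0.974, 0.228, -0.001], [0.228, -0.974, 0.001], [-0.001, -0.001, -1.0]]
ft_force: [0.6, 0.0, -1.7]
gripper_width: 0.56
finger_force: 30.0
```

>>> apply_moves([
  [0,0,0,0,0,0,0.04],
  [0,0,0,0,0,0,0.04],
])

```text
t: 3.15
tool_pos: [0.4437, -0.3345, 0.1032]
orientation: [[0.974, 0.228, -0.001], [0.228, -0.974, 0.001], [-0.001, -0.001, -1.0]]
ft_force: [-0.2, -0.4, -0.7]
gripper_width: 0.556
finger_force: 30.0
```

>>> apply_moves([
  [0,0,0,0,0,0,0.04],
  [0,0,0,0,0,0,0.04],
])

```text
t: 3.4
tool_pos: [0.4439, -0.3347, 0.1036]
orientation: [[0.974, 0.228, -0.0], [0.228, -0.974, 0.0], [-0.0, -0.0, -1.0]]
ft_force: [-0.2, 0.7, -0.6]
gripper_width: 0.556
finger_force: 30.0
```

Jar B is light, with a steady reading of about -0.7 N. I'll set it down and go to jar A.

>>> apply_moves([
  [0,0,0.02,0,0,0,0.04],
  [0,0,0.008,0,0,0,0.04],
  [0,0,0.002,0,0,0,0.04],
  [0,0,0,0,0,0,0.04],
  [0,0,0,0,0,0,0.088],
  [0,0,0,0,0,0,0.088],
  [0,0,0,0,0,0,0.088],
  [0,0,-0.02,0,0,0,0.088],
  [0,0,-0.04,0,0,0,0.088],
  [0.02,-0.012,-0.005,0,0,0,0.088],
])

```text
t: 4.65
tool_pos: [0.4617, -0.3201, 0.1413]
orientation: [[0.974, 0.226, 0.003], [0.226, -0.974, -0.003], [0.003, 0.004, -1.0]]
ft_force: [-0.6, -0.4, -0.8]
gripper_width: 1.0
finger_force: 0.0
```

>>> apply_moves([
  [0.03,-0.017,0,0,0,0,0.088],
  [0.03,-0.017,0,0,0,0,0.088],
  [0.0326,-0.0174,0,0,0,0,0.088],
  [0,0,0,0,0,0,0.088],
])

```text
t: 5.15
tool_pos: [0.5403, -0.2457, 0.138]
orientation: [[0.973, 0.231, -0.001], [0.231, -0.973, 0.001], [-0.0, -0.001, -1.0]]
ft_force: [0.3, -1.1, 0.3]
gripper_width: 0.999
finger_force: 0.0
```

```bash
python3 -c "
from h import *
go(.5398,-.2461,.073)
from plant import *
import cv2
s=snapshot('wrist');cv2.imwrite('pics/w1.png',s['image'][:,:,::-1])
K=s['intrinsics'];T=s['world_to_cam'][:3]
im=cv2.cvtColor(s['image'],cv2.COLOR_RGB2HSV)
for p in((.5398,-.2461,.078),(.4446,-.3335,.078),(.397,-.1786,.078)):
    c=K@(T@np.array([*p,1]));print(p,c[:2]/c[2])
"
```

```text
t 5.15 pos [ 0.5403 -0.2457  0.138 ] head -1.338 tilt [-0.0006  0.0007] shift [-0.0005  0.0003  0.065 ] turn None F [ 0.26 -1.13  0.25] w 0.999 ff 0.0 q [-0.47  0.21  1.9   0.    1.03  0.87]
(0.5398, -0.2461, 0.078) [281.05973997 242.40112324]
(0.4446, -0.3335, 0.078) [364.54063792 380.39047506]
(0.397, -0.1786, 0.078) [151.91488948 391.00002796]
```

View pics/w1.png

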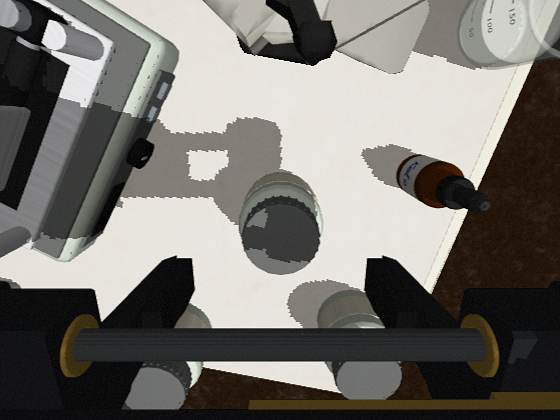

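Jar A's cap is at about (281,235), centred. I'll grip it and lift, then read the force over several settled rows.

>>> apply_moves([
  [0,0,0.03,0,0,0,0.088],
  [0,0,0.025,0,0,0,0.088],
  [0,0,0.01,0,0,0,0.088],
  [0,0,0,0,0,0,0.088],
  [0,0,0,0,0,0,0.04],
  [0,0,0,0,0,0,0.04],
  [0,0,0,0,0,0,0.04],
  [0,0,-0.01,0,0,0,0.04],
  [0,0,-0.02,0,0,0,0.04],
  [0,0,0,0,0,0,0.04],
])

```text
t: 6.45
tool_pos: [0.5411, -0.2482, 0.1068]
orientation: [[0.974, 0.228, 0.005], [0.228, -0.974, -0.002], [0.004, 0.003, -1.0]]
ft_force: [-0.0, -0.9, -1.3]
gripper_width: 0.553
finger_force: 30.0
```

>>> apply_moves([
  [0,0,0,0,0,0,0.04],
  [0,0,0,0,0,0,0.04],
  [0,0,0,0,0,0,0.04],
  [0,0,0,0,0,0,0.04],
])

```text
t: 6.95
tool_pos: [0.5389, -0.2472, 0.1032]
orientation: [[0.974, 0.228, -0.001], [0.228, -0.974, 0.0], [-0.001, -0.001, -1.0]]
ft_force: [-0.3, 0.0, -0.7]
gripper_width: 0.554
finger_force: 30.0
```

>>> apply_moves([
  [0,0,0,0,0,0,0.04],
  [0,0,0,0,0,0,0.04],
])

```text
t: 7.2
tool_pos: [0.5391, -0.2473, 0.1036]
orientation: [[0.974, 0.228, -0.0], [0.228, -0.974, 0.0], [-0.0, -0.0, -1.0]]
ft_force: [-1.0, -0.9, -1.1]
gripper_width: 0.561
finger_force: 30.0
```

Jar A is light as well (about -0.9 N), so C should be the full one. I'll put A down and go to C.

>>> apply_moves([
  [0,0,0.02,0,0,0,0.04],
  [0,0,0.008,0,0,0,0.04],
  [0,0,0.002,0,0,0,0.04],
  [0,0,0,0,0,0,0.04],
  [0,0,0,0,0,0,0.088],
  [0,0,0,0,0,0,0.088],
  [0,0,0,0,0,0,0.088],
  [0,0,-0.02,0,0,0,0.088],
  [0,0,-0.04,0,0,0,0.088],
  [-0.02,-0.016,-0.005,0,0,0,0.088],
])

```text
t: 8.45
tool_pos: [0.5197, -0.2382, 0.1437]
orientation: [[0.974, 0.228, 0.008], [0.228, -0.974, -0.004], [0.007, 0.006, -1.0]]
ft_force: [0.1, -0.4, 0.3]
gripper_width: 1.001
finger_force: 0.0
```

>>> apply_moves([
  [-0.034,-0.028,0,0,0,0,0.088],
  [-0.034,-0.028,0,0,0,0,0.088],
  [-0.035,-0.027,0,0,0,0,0.088],
  [0,0,0,0,0,0,0.088],
  [0,0,0,0,0,0,0.088],
])

```text
t: 9.07
tool_pos: [0.3981, -0.1796, 0.14]
orientation: [[0.974, 0.228, 0.003], [0.228, -0.974, -0.001], [0.002, 0.002, -1.0]]
ft_force: [0.7, 0.3, -0.6]
gripper_width: 1.002
finger_force: 0.0
```

```bash
python3 -c "
from h import *
go(.397,-.1786,.073)
from plant import *
import cv2
s=snapshot('wrist');cv2.imwrite('pics/w2.png',s['image'][:,:,::-1])
K=s['intrinsics'];T=s['world_to_cam'][:3]
c=K@(T@np.array([.397,-.1786,.078,1]));print(c[:2]/c[2])
"
```

```text
t 9.07 pos [ 0.3981 -0.1796  0.14  ] head -1.341 tilt [ 0.0029 -0.0015] shift [-0.001  -0.0013  0.067 ] turn None F [ 0.73  0.31 -0.65] w 1.002 ff 0.0 q [-0.48 -0.09  2.21  0.    1.01  0.86]
[278.42014047 241.82022242]
```

View pics/w2.png

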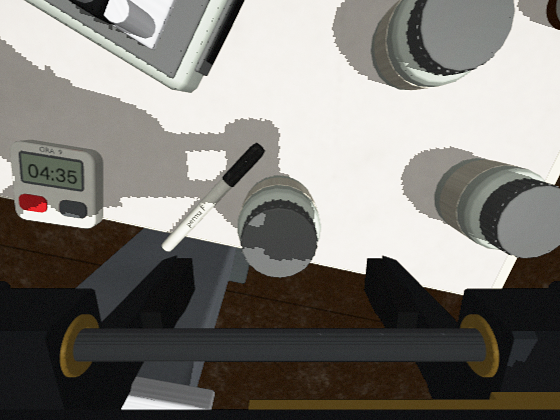

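Jar C's cap is at about (279,240), centred, and the other two jars are still upright. I'll grip it and lift.

>>> apply_moves([
  [0,0,0.03,0,0,0,0.088],
  [0,0,0.025,0,0,0,0.088],
  [0,0,0.01,0,0,0,0.088],
  [0,0,0,0,0,0,0.088],
  [0,0,0,0,0,0,0.04],
  [0,0,0,0,0,0,0.04],
  [0,0,0,0,0,0,0.04],
  [0,0,-0.01,0,0,0,0.04],
  [0,0,-0.02,0,0,0,0.04],
  [0,0,0,0,0,0,0.04],
])

```text
t: 10.38
tool_pos: [0.3979, -0.1795, 0.1053]
orientation: [[0.974, 0.228, 0.003], [0.228, -0.974, -0.002], [0.003, 0.002, -1.0]]
ft_force: [-0.4, 0.6, -2.7]
gripper_width: 0.56
finger_force: 30.0
```

>>> apply_moves([
  [0,0,0,0,0,0,0.04],
  [0,0,0,0,0,0,0.04],
  [0,0,0,0,0,0,0.04],
  [0,0,0,0,0,0,0.04],
])

```text
t: 10.88
tool_pos: [0.3965, -0.1788, 0.1033]
orientation: [[0.974, 0.228, -0.001], [0.228, -0.974, 0.0], [-0.001, -0.001, -1.0]]
ft_force: [-0.4, 0.8, -3.6]
gripper_width: 0.555
finger_force: 30.0
```

```bash
python3 -c "
from h import *
go(.5923,-.0138,.228,-.312)
R=TOP
print('duct', tri((170,235),(210+88/2.3,60+145/2.3)), onz(TOP,(204,240),0))
"
```

```text
t 10.88 pos [ 0.3965 -0.1788  0.1033] head -1.341 tilt [-0.0007  0.0004] shift [ 0.2281 -0.1161 -0.1248] turn -1.029 F [-0.37  0.76 -3.62] w 0.555 ff 30.0 q [-0.48 -0.04  2.25  0.    0.94  0.86]
duct [0.47877044 0.09333993 0.23059647] [0.49163566 0.08107304 0.        ]
```

Jar C is the full one (about -3.3 N). I'll lift and turn it, then carry it above the nip.

>>> apply_moves([
  [0,0,-0.021,0,0,-0.1715,0.04],
  [0,0,-0.021,0,0,-0.1715,0.04],
  [0,0,-0.021,0,0,-0.1715,0.04],
  [0,0,-0.021,0,0,-0.1715,0.04],
  [0,0,-0.021,0,0,-0.1715,0.04],
  [0,0,-0.02,0,0,-0.1715,0.04],
  [0.0352,0.0226,0,0,0,0,0.04],
  [0.0352,0.0226,0,0,0,0,0.04],
  [0.0352,0.0226,0,0,0,0,0.04],
  [0.0352,0.0226,0,0,0,0,0.04],
])

```text
t: 12.12
tool_pos: [0.5269, -0.0717, 0.2284]
orientation: [[0.307, 0.952, -0.0], [0.952, -0.307, -0.0], [-0.0, -0.0, -1.0]]
ft_force: [0.2, 0.7, -1.5]
gripper_width: 0.558
finger_force: 30.0
```

>>> apply_moves([
  [0.0352,0.0226,0,0,0,0,0.04],
  [0.0352,0.0226,0,0,0,0,0.04],
  [0,0,0,0,0,0,0.04],
  [0,0,0,0,0,0,0.04],
])

```text
t: 12.62
tool_pos: [0.59, -0.0196, 0.2279]
orientation: [[0.306, 0.952, -0.002], [0.952, -0.306, -0.0], [-0.001, -0.002, -1.0]]
ft_force: [0.0, 0.3, -2.2]
gripper_width: 0.557
finger_force: 30.0
```

```bash
python3 -c "
from h import *
go(.5905,-.0195,.145,-.312)
from plant import *
import cv2
s=snapshot('top');cv2.imwrite('pics/t1.png',cv2.resize(s['image'][120:260,180:340,::-1],None,fx=4,fy=4,interpolation=cv2.INTER_CUBIC))
s=snapshot('scene');cv2.imwrite('pics/s1.png',s['image'][:,:,::-1])
a=cv2.imread('pics/t1.png');b=cv2.imread('pics/s1.png')[120:290,200:400];b=cv2.resize(b,None,fx=2.8,fy=2.8)
cv2.imwrite('pics/s1c.png',b)
s=snapshot('wrist');cv2.imwrite('pics/w3.png',s['image'][:,:,::-1]);np.savez('w3.npz',K=s['intrinsics'],T=s['world_to_cam'])
"
```

```text
t 12.62 pos [ 0.59   -0.0196  0.2279] head -0.311 tilt [-0.002  -0.0003] shift [0.0004 0.0006 0.0829] turn 0.001 F [ 0.01  0.27 -2.18] w 0.557 ff 30.0 q [-0.08  0.13  1.82 -0.    1.2   0.24]
```

View pics/w3.png

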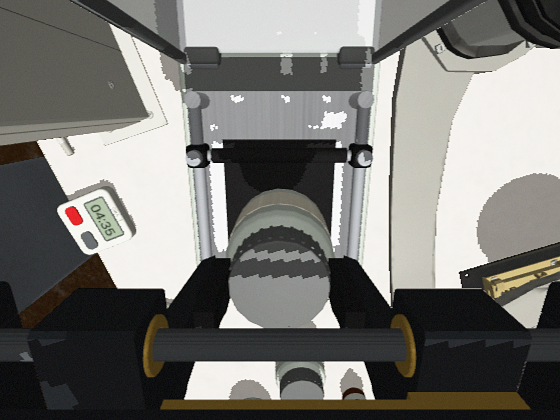

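The wrist view shows the rear bar's knobs at (200,154) and (361,156). It's square and centred with the jar. I'll check the bar's position through this camera.

```bash
python3 -c "
from h import *
d=np.load('w3.npz');C=(d['K'],d['T'][:3])
a=onz(C,(199,154),.116);b=onz(C,(361,156),.116);print(a,b)
l=a-b;yaw=np.arctan2(-l[0],l[1]);yaw=np.arctan2(-l[1],-l[0])-np.pi/2
m=(a+b)[:2]/2;print(yaw,yaw%np.pi,np.linalg.norm(l),m)
ux=np.array([np.cos(1.2575),np.sin(1.2575)]);print('org',m-.035*ux)
"
```

```text
[0.54786714 0.04516314 0.116     ] [0.66345105 0.00618795 0.116     ]
-1.8960251191054511 1.245567534484342 0.12197829787097826 [0.60565909 0.02567555]
org [ 0.59487223 -0.00762075]
```

>>> apply_moves([
  [0,0,0.03,0,0,0,0.04],
  [0,0,0.03,0,0,0,0.04],
  [0,0,0.014,0,0,0,0.04],
  [0,0,0.006,0,0,0,0.04],
  [0,0,0.004,0,0,0,0.04],
  [0,0,0,0,0,0,0.04],
  [0,0,0,0,0,0,0.04],
])

```text
t: 13.65
tool_pos: [0.5905, -0.02, 0.1526]
orientation: [[0.307, 0.952, 0.001], [0.952, -0.307, -0.0], [-0.0, 0.001, -1.0]]
ft_force: [-17.6, 0.9, 33.0]
gripper_width: 0.558
finger_force: 30.1
```

```bash
python3 -c "
from h import *
go(.5905,-.0195,.143,-.312)"
```

```text
t 13.65 pos [ 0.5905 -0.02    0.1526] head -0.313 tilt [ 0.0005 -0.0003] shift [ 0.0005 -0.0002  0.0096] turn -0.001 F [-17.63   0.94  32.99] w 0.558 ff 30.1 q [-0.08  0.19  1.89 -0.    1.06  0.24]
```

Contact came about 9 mm too early, with a sideways force. I'll back off and look.

>>> apply_moves([
  [0,0,-0.012,0,0,0,0.04],
  [0,0,-0.005,0,0,0,0.04],
  [0,0,0,0,0,0,0.04],
])

```text
t: 14.02
tool_pos: [0.5909, -0.0197, 0.1618]
orientation: [[0.307, 0.952, 0.001], [0.952, -0.307, -0.0], [0.0, 0.001, -1.0]]
ft_force: [-0.3, 0.2, -2.6]
gripper_width: 0.56
finger_force: 30.0
```

```bash
python3 -c "
from h import *
go(.5905,-.0195,.143,-.312)
from plant import *
import cv2
a=snapshot('top')['image'][60:270,150:400,::-1]
b=snapshot('scene')['image'][130:330,200:400,::-1]
a=cv2.resize(a,(476,400),interpolation=3);b=cv2.resize(b,(320,320),interpolation=3);b=np.vstack([b,np.zeros((80,320,3),np.uint8)])
cv2.imwrite('pics/m1.png',np.hstack([a,b]))"
```

```text
t 14.03 pos [ 0.5909 -0.0197  0.1618] head -0.312 tilt [ 0.0007 -0.0001] shift [ 0.0001 -0.0005  0.0188] turn -0.0 F [-0.34  0.19 -2.64] w 0.56 ff 30.0 q [-0.08  0.18  1.88 -0.    1.08  0.24]
```

View pics/m1.png

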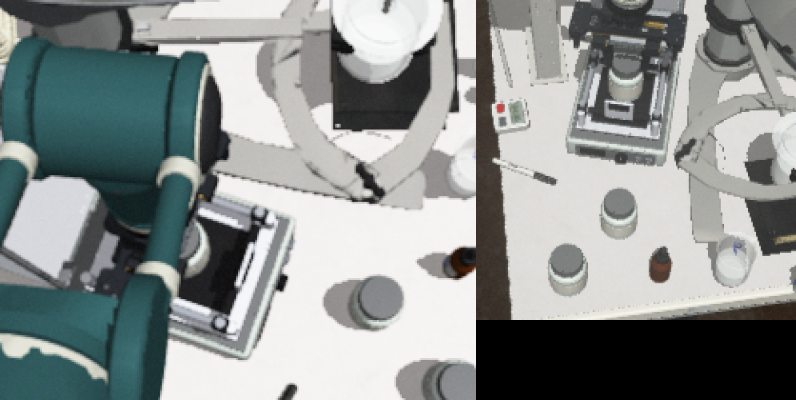

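```bash
python3 -c "
from h import *
from plant import *
s=state();print(s['ft_torque'])
print('clamp',tri((344,154),(330,225)))
# leftmost ring edge in top (295,95) / scene nearest-left edge c2 (262,385)
for z in (0,.05,.1,.15,.2,.25):
  print(z,onz(TOP,(296,95),z),onz(TOP,(230,150),z), onz(TOP,(344,154),z), onz(TOP,(335,140),z))
"
```

```text
[-0.06117191 -0.02935397  0.01621098]
clamp [ 0.65171158 -0.22375858  0.15863692]
0 [ 0.85341133 -0.12614859  0.        ] [0.70992185 0.03008393 0.        ] [ 0.70541711 -0.24405369  0.        ] [ 0.73999755 -0.22235522  0.        ]
0.05 [ 0.83006323 -0.1258336   0.05      ] [0.69406686 0.02224037 0.05      ] [ 0.68979735 -0.23758163  0.05      ] [ 0.72257199 -0.21701627  0.05      ]
0.1 [ 0.80671514 -0.12551861  0.1       ] [0.67821186 0.01439682 0.1       ] [ 0.67417759 -0.23110958  0.1       ] [ 0.70514642 -0.21167732  0.1       ]
0.15 [ 0.78336705 -0.12520362  0.15      ] [0.66235686 0.00655327 0.15      ] [ 0.65855784 -0.22463752  0.15      ] [ 0.68772085 -0.20633837  0.15      ]
0.2 [ 0.76001896 -0.12488863  0.2       ] [ 0.64650186 -0.00129028  0.2       ] [ 0.64293808 -0.21816547  0.2       ] [ 0.67029529 -0.20099942  0.2       ]
0.25 [ 0.73667086 -0.12457364  0.25      ] [ 0.63064686 -0.00913384  0.25      ] [ 0.62731832 -0.21169341  0.25      ] [ 0.65286972 -0.19566047  0.25      ]
```

View pics/s1c.png

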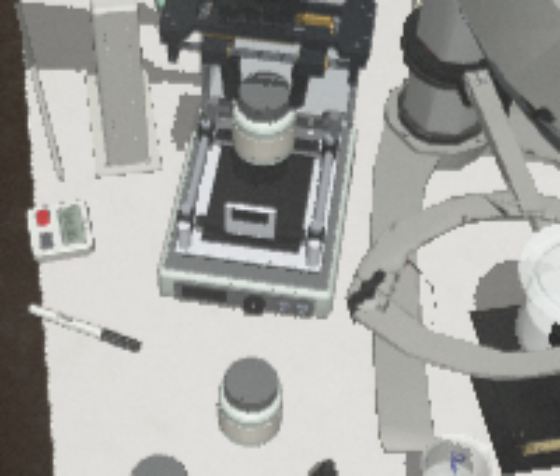

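I've now viewed all 10 pictures, so the rest has to come from forces and pixel masks. I'll probe down gently and locate the contact from force and moment.

>>> apply_moves([
  [0,0,0.004,0,0,0,0.04],
  [0,0,0.002,0,0,0,0.04],
  [0,0,0,0,0,0,0.04],
])

```text
t: 14.5
tool_pos: [0.5902, -0.0195, 0.1549]
orientation: [[0.307, 0.952, -0.001], [0.952, -0.307, 0.0], [-0.0, -0.001, -1.0]]
ft_force: [0.6, 1.3, -2.9]
gripper_width: 0.559
finger_force: 30.0
```

```bash
cat > r.py <<'E'
from h import *
from plant import *
go(.5905,-.0195,.143,-.312)
s=state();F=s['ft_force']-np.array([0,0,-3.]);M=s['ft_torque'];R=s['orientation']
print('M',M.round(3),'tool M',(R.T@M).round(3),'tool F',(R.T@F).round(2))
E
python3 r.py; python3 -c "
from h import *
d=np.load('w3.npz');T=d['T'];c=-T[:3,:3].T@T[:3,3];print('cam',c,'fwd',T[2,:3])"
```

```text
t 14.5 pos [ 0.5902 -0.0195  0.1549] head -0.312 tilt [-0.0014  0.0001] shift [0.0001 0.0003 0.0119] turn 0.0 F [ 0.63  1.27 -2.85] w 0.559 ff 30.0 q [-0.08  0.19  1.89 -0.    1.06  0.24]
M [-0.05  -0.089  0.022] tool M [-0.1   -0.02  -0.022] tool F [ 1.41  0.21 -0.15]
cam [0.615511   0.05748209 0.35845446] fwd [-0.09657278 -0.29391578 -0.95094017]
```

>>> apply_moves([
  [0,0,0.002,0,0,0,0.04],
  [0,0,0,0,0,0,0.04],
  [0,0,0.001,0,0,0,0.04],
  [0,0,0,0,0,0,0.04],
])

```text
t: 15.0
tool_pos: [0.5907, -0.0195, 0.1528]
orientation: [[0.307, 0.952, 0.0], [0.952, -0.307, -0.0], [0.0, 0.0, -1.0]]
ft_force: [-0.0, -0.3, -2.2]
gripper_width: 0.558
finger_force: 30.0
```

```bash
python3 r.py
```

```text
t 15.0 pos [ 0.5907 -0.0195  0.1528] head -0.312 tilt [ 0.0002 -0.    ] shift [-0.     -0.0002  0.0098] turn 0.0 F [-0.   -0.27 -2.24] w 0.558 ff 30.0 q [-0.08  0.19  1.89  0.    1.06  0.24]
M [-0.039 -0.076  0.003] tool M [-0.084 -0.013 -0.003] tool F [-0.26  0.08 -0.76]
```

>>> apply_moves([
  [0,0,0.0015,0,0,0,0.04],
  [0,0,0,0,0,0,0.04],
  [0,0,0,0,0,0,0.04],
])

```text
t: 15.38
tool_pos: [0.5908, -0.0195, 0.1527]
orientation: [[0.307, 0.952, 0.001], [0.952, -0.307, 0.0], [0.0, 0.001, -1.0]]
ft_force: [-4.7, 0.6, 6.4]
gripper_width: 0.557
finger_force: 30.0
```

```bash
python3 r.py
```

```text
t 15.38 pos [ 0.5908 -0.0195  0.1527] head -0.312 tilt [0.0006 0.0001] shift [-0.0001 -0.0003  0.0097] turn 0.0 F [-4.66  0.55  6.39] w 0.557 ff 30.0 q [-0.08  0.19  1.89  0.    1.06  0.24]
M [ 0.062  0.582 -0.028] tool M [ 0.573 -0.119  0.028] tool F [-0.9  -4.6  -9.39]
```

```bash
python3 -c "
from h import *
import cv2
d=np.load('w3.npz');K=d['K'];T=d['T'][:3];f=K[0,0];print(K[0,0])
b=np.array([.59,-.0196]);u=np.array([.307,.952]);v=np.array([.952,-.307])
P=lambda x:(lambda c:(c[:2]/c[2]).round(1))(K@(T@np.array([*x,1])))
for s in(0,-.0096):
  z=.2279-.0733+s
  for n,r,h in(('captop',.025,.078),('body top',.031,.052),('bottom',.031,0)):
    print(s,n,'ctr',P([*b,z+h]),'L',P([*(b-r*v),z+h]),'R',P([*(b+r*v),z+h]),'far',P([*(b+r*u),z+h]),'near',P([*(b-r*u),z+h]))
im=cv2.imread('pics/w3.png');
for r in(215,240,260,285,300): print(r,im[r,215:345:3].mean(1).astype(int).tolist())
print('col',im[180:345:3,280].mean(1).astype(int).tolist())
"
```

```text
319.9127484576733
0 captop ctr [278.3 297.1] L [223.  297.1] R [333.5 297.1] far [278.2 246.4] near [278.4 342.7]
0 body top ctr [278.4 269.6] L [219.9 269.6] R [337.  269.6] far [278.3 214.1] near [278.5 319.2]
0 bottom ctr [278.7 233.2] L [233.4 233.3] R [324.  233.2] far [278.6 189.1] near [278.8 273.6]
-0.0096 captop ctr [278.3 285.9] L [226.4 286. ] R [330.3 285.9] far [278.2 237.8] near [278.4 329.5]
-0.0096 body top ctr [278.5 261.4] L [223.  261.4] R [334.  261.4] far [278.4 208.4] near [278.6 309. ]
-0.0096 bottom ctr [278.7 228.2] L [235.2 228.3] R [322.2 228.2] far [278.6 185.8] near [278.8 267.3]
215 [247, 247, 247, 247, 19, 32, 34, 31, 75, 101, 104, 95, 96, 104, 124, 123, 124, 121, 127, 131, 133, 134, 131, 131, 126, 129, 122, 128, 127, 122, 100, 98, 96, 147, 106, 96, 34, 32, 35, 213, 247, 248, 142, 148]
240 [250, 248, 247, 248, 234, 122, 123, 136, 140, 131, 44, 50, 47, 50, 52, 64, 44, 50, 50, 50, 54, 53, 54, 52, 52, 48, 47, 48, 50, 45, 49, 48, 46, 123, 142, 138, 137, 122, 110, 254, 249, 237, 149, 150]
260 [10, 15, 10, 12, 10, 44, 58, 47, 63, 146, 68, 67, 68, 67, 113, 118, 68, 64, 64, 151, 152, 72, 64, 152, 150, 156, 68, 65, 64, 148, 153, 69, 71, 116, 148, 110, 48, 56, 12, 16, 13, 10, 8, 17]
285 [18, 12, 14, 14, 12, 137, 136, 140, 139, 140, 139, 140, 140, 141, 142, 142, 144, 143, 142, 142, 143, 146, 143, 144, 147, 144, 145, 144, 147, 144, 146, 143, 149, 146, 147, 147, 145, 146, 110, 14, 16, 12, 15, 12]
300 [12, 13, 12, 17, 17, 238, 130, 136, 139, 140, 140, 138, 142, 138, 139, 139, 143, 137, 142, 143, 144, 143, 142, 145, 143, 142, 144, 141, 144, 144, 143, 145, 144, 142, 143, 143, 146, 123, 210, 16, 14, 14, 12, 11]
col [17, 17, 13, 101, 112, 112, 116, 112, 128, 99, 117, 127, 139, 148, 146, 98, 48, 51, 51, 67, 50, 68, 65, 69, 146, 146, 150, 66, 66, 68, 71, 65, 108, 146, 145, 146, 145, 144, 145, 142, 146, 144, 142, 142, 144, 141, 142, 140, 140, 147, 39, 44, 40, 50, 55]
```

The wrist pixels show the cap's near edge at row 328, where 343 was expected without slip. So the jar slipped about 10 mm down in the grip, and the contact is simply the platform. I'll relieve the load and release.

>>> apply_moves([
  [0,0,-0.0007,0,0,0,0.04],
  [0,0,0,0,0,0,0.04],
  [0,0,0,0,0,0,0.06],
  [0,0,0,0,0,0,0.088],
  [0,0,0,0,0,0,0.088],
  [0,0,0,0,0,0,0.088],
  [0,0,0,0,0,0,0.088],
])

```text
t: 16.25
tool_pos: [0.5907, -0.0196, 0.1518]
orientation: [[0.307, 0.952, -0.0], [0.952, -0.307, -0.0], [-0.0, 0.0, -1.0]]
ft_force: [0.2, 0.2, 0.6]
gripper_width: 0.998
finger_force: 0.0
```

>>> apply_moves([
  [0,0,-0.02,0,0,0,0.088],
  [0,0,-0.03,0,0,0,0.088],
  [0,0,-0.03,0,0,0,0.088],
  [0,0,0,0,0,0,0.0],
  [0,0,0,0,0,0,0.0],
])

```text
t: 16.88
tool_pos: [0.5904, -0.0196, 0.2318]
orientation: [[0.307, 0.952, -0.0], [0.952, -0.307, -0.0], [-0.0, -0.0, -1.0]]
ft_force: [-0.3, 0.9, -0.3]
gripper_width: 0.797
finger_force: 0.0
```

```bash
cat > jar.py <<'E'
from h import *
from plant import *
import cv2,sys
s=snapshot('wrist');im=s['image'];K=s['intrinsics'];T=s['world_to_cam'][:3];C=(K,T)
cv2.imwrite('pics/w_last.png',im[:,:,::-1])
P=lambda x:(lambda c:(c[:2]/c[2]).round(1))(K@(T@np.array([*x,1])))
ux=np.array([np.cos(1.2575),np.sin(1.2575)]);uy=np.array([-ux[1],ux[0]]);o=np.array([.594,-.010])
W=lambda x,y,z:P([*(o+x*ux+y*uy),z])
g=im.astype(int).mean(2)
print('expect captop',W(-.008,0,.148),'rearbar',W(.035,0,.104),'frontbar',W(-.081,0,.104),'tabtop',W(-.087,0,.138))
x,y=W(-.008,0,.148).astype(int)
if 0<=x<560: print('col',x,[(r,int(g[r,x])) for r in range(100,420,6)])
E
python3 jar.py; python3 r.py
```

```text
expect captop [279.2 226.1] rearbar [279.2 156.6] frontbar [279.1 284.2] tabtop [279.1 312.3]
col 279 [(100, 166), (106, 160), (112, 251), (118, 248), (124, 249), (130, 156), (136, 157), (142, 16), (148, 8), (154, 28), (160, 18), (166, 23), (172, 110), (178, 99), (184, 143), (190, 47), (196, 75), (202, 137), (208, 145), (214, 142), (220, 146), (226, 146), (232, 146), (238, 145), (244, 146), (250, 148), (256, 148), (262, 15), (268, 35), (274, 255), (280, 20), (286, 9), (292, 107), (298, 108), (304, 105), (310, 202), (316, 144), (322, 142), (328, 61), (334, 50), (340, 47), (346, 50), (352, 50), (358, 51), (364, 97), (370, 128), (376, 132), (382, 67), (388, 70), (394, 121), (400, 59), (406, 60), (412, 17), (418, 19)]
t 16.93 pos [ 0.5899 -0.0195  0.2308] head -0.312 tilt [-0.0017  0.0001] shift [0.0002 0.0007 0.0878] turn 0.0 F [1.03 0.25 0.5 ] w 0.755 ff 0.0 q [-0.08  0.12  1.82  0.    1.2   0.24]
M [-0.12  -0.093  0.027] tool M [-0.125 -0.085 -0.027] tool F [ 0.56  0.89 -3.51]
```

The jar stands upright, with its cap at rows 198-260 and centred where expected. Next I'll go in front of the tab with the fingers closed.

>>> apply_moves([
  [-0.04,0,0,0,0,0,0],
  [-0.04,0,0,0,0,0,0],
  [-0.032,0,0,0,0,0,0],
  [0,0,0.03,0,0,0,0],
  [0,0,0.03,0,0,0,0],
  [0,0,0.025,0,0,0,0],
  [0,0,0.01,0,0,0,0],
  [0,0,0,0,0,0,0],
  [0,0,0,0,0,0,0],
])

```text
t: 18.05
tool_pos: [0.5569, -0.1263, 0.1377]
orientation: [[0.307, 0.952, 0.001], [0.952, -0.307, -0.0], [0.0, 0.001, -1.0]]
ft_force: [-0.7, 1.0, 0.3]
gripper_width: 0.002
finger_force: 0.0
```

```bash
cat >> r.py <<'E'
d=s['tool_pos'][:2]-np.array([.594,-.010]);print('shaker x',(d@[.308,.951]).round(4),'y',(d@[-.951,.308]).round(4))
E
python3 r.py
```

```text
t 18.05 pos [ 0.5569 -0.1263  0.1377] head -0.312 tilt [ 0.0013 -0.0003] shift [ 0.1119 -0.0008 -0.0053] turn -0.0 F [-0.69  0.96  0.31] w 0.002 ff 0.0 q [-0.27  0.17  1.95  0.    1.02  0.05]
M [-0.068 -0.032 -0.002] tool M [-0.051 -0.055  0.002] tool F [ 0.71 -0.94 -3.31]
shaker x -0.122 y -0.0006
```

>>> apply_moves([
  [0.006,0,0,0,0,0,0],
  [0.006,0,0,0,0,0,0],
  [0.006,0,0,0,0,0,0],
  [0.005,0,0,0,0,0,0],
  [0.005,0,0,0,0,0,0],
  [0.005,0,0,0,0,0,0],
  [0.005,0,0,0,0,0,0],
  [0.005,0,0,0,0,0,0],
])

```text
t: 19.05
tool_pos: [0.5697, -0.0851, 0.137]
orientation: [[0.307, 0.952, 0.0], [0.952, -0.307, -0.0], [-0.0, 0.0, -1.0]]
ft_force: [-0.6, -2.2, 2.5]
gripper_width: 0.006
finger_force: 1.4
```

```bash
python3 r.py
```

```text
t 19.05 pos [ 0.5697 -0.0851  0.137 ] head -0.312 tilt [ 0.0003 -0.0002] shift [ 0.0688 -0.0004 -0.006 ] turn -0.0 F [-0.62 -2.19  2.5 ] w 0.006 ff 1.4 q [-0.19  0.18  1.94 -0.    1.02  0.12]
M [-0.414  0.021 -0.019] tool M [-0.107 -0.401  0.019] tool F [-2.27  0.09 -5.5 ]
shaker x -0.0789 y -0.0
```

The bar is sliding at about 2.3 N, which matches its friction. I'll continue in smaller steps.

>>> apply_moves([
  [0.004,0,0,0,0,0,0],
  [0.004,0,0,0,0,0,0],
  [0.003,0,0,0,0,0,0],
  [0.001,0,0,0,0,0,0],
  [0,0,0,0,0,0,0],
])

```text
t: 19.68
tool_pos: [0.5733, -0.0739, 0.137]
orientation: [[0.307, 0.952, 0.0], [0.952, -0.307, -0.0], [-0.0, 0.0, -1.0]]
ft_force: [0.0, -3.5, 1.4]
gripper_width: 0.006
finger_force: 1.6
```

>>> apply_moves([
  [0.0015,0,0,0,0,0,0],
  [0.0015,0,0,0,0,0,0],
  [0.001,0,0,0,0,0,0],
])

```text
t: 20.05
tool_pos: [0.5745, -0.07, 0.137]
orientation: [[0.307, 0.952, 0.0], [0.952, -0.307, -0.0], [-0.0, 0.0, -1.0]]
ft_force: [-0.1, -4.5, 2.1]
gripper_width: 0.004
finger_force: 2.1
```

```bash
python3 r.py
```

```text
t 20.05 pos [ 0.5745 -0.07    0.137 ] head -0.312 tilt [ 0.0002 -0.0002] shift [ 0.053  -0.0003 -0.006 ] turn 0.0 F [-0.12 -4.48  2.1 ] w 0.004 ff 2.1 q [-0.16  0.19  1.93 -0.    1.03  0.15]
M [-0.712 -0.056 -0.035] tool M [-0.272 -0.66   0.035] tool F [-4.3   1.27 -5.1 ]
shaker x -0.0631 y 0.0
```

>>> apply_moves([
  [0.001,0,0,0,0,0,0],
  [0.001,0,0,0,0,0,0],
  [0,0,0,0,0,0,0],
])

```text
t: 20.42
tool_pos: [0.5752, -0.0679, 0.137]
orientation: [[0.307, 0.952, 0.0], [0.952, -0.307, 0.0], [0.0, 0.0, -1.0]]
ft_force: [1.3, -3.9, 1.3]
gripper_width: 0.006
finger_force: 1.7
```

>>> apply_moves([
  [0.001,0,0,0,0,0,0],
  [0.001,0,0,0,0,0,0],
  [0,0,0,0,0,0,0],
])

```text
t: 20.8
tool_pos: [0.5757, -0.0663, 0.137]
orientation: [[0.307, 0.952, 0.0], [0.952, -0.307, -0.0], [-0.0, 0.0, -1.0]]
ft_force: [1.2, -5.6, 2.4]
gripper_width: 0.007
finger_force: 2.3
```

>>> apply_moves([
  [0.001,0,0,0,0,0,0],
  [0.001,0,0,0,0,0,0],
  [0,0,0,0,0,0,0],
])

```text
t: 21.18
tool_pos: [0.5758, -0.066, 0.137]
orientation: [[0.306, 0.952, -0.001], [0.952, -0.306, -0.003], [-0.003, 0.0, -1.0]]
ft_force: [-1.3, -10.7, 2.7]
gripper_width: -0.001
finger_force: 5.1
```

It has hit solid resistance: no further travel while the force rises to 10.7 N. One more small push, then I'll back off and rise.

>>> apply_moves([
  [0.001,0,0,0,0,0,0],
  [0,0,0,0,0,0,0],
  [0,0,0,0,0,0,0],
])

```text
t: 21.55
tool_pos: [0.5759, -0.0658, 0.137]
orientation: [[0.306, 0.952, -0.001], [0.952, -0.306, -0.004], [-0.005, -0.0, -1.0]]
ft_force: [-2.2, -12.7, 3.0]
gripper_width: 0.004
finger_force: 6.5
```

>>> apply_moves([
  [-0.006,0,0,0,0,0,0],
  [-0.02,0,0,0,0,0,0],
  [0,0,-0.03,0,0,0,0],
  [0,0,-0.05,0,0,0,0],
  [0,0,-0.05,0,0,0,0],
  [0,0,-0.05,0,0,0,0.04],
  [0,0,-0.03,0,0,0,0.04],
  [0,0,0,0,0,0,0.04],
])

```text
t: 22.55
tool_pos: [0.5696, -0.0885, 0.3498]
orientation: [[0.307, 0.952, 0.005], [0.952, -0.307, -0.0], [0.001, 0.005, -1.0]]
ft_force: [-0.2, -0.3, -0.6]
gripper_width: 0.323
finger_force: 0.0
```

```bash
python3 r.py; python3 - <<'E'
from h import *
from plant import *
import cv2
# handle: dark pixels in start views around handle
t=cv2.imread('pics/top0.png');s=cv2.imread('pics/scene0.png')
def fit(im,x0,y0,x1,y1,th=45):
    g=im[y0:y1,x0:x1].max(2);m=(g<th).astype(np.uint8);n,l,st,c=cv2.connectedComponentsWithStats(m);i=1+np.argmax(st[1:,4]);ys,xs=np.where(l==i)
    pts=np.c_[xs+x0,ys+y0].astype(np.float32);print(st[i],cv2.minAreaRect(pts));return pts
a=fit(t,85,85,140,175);b=fit(s,275,65,345,95)
ux=np.array([np.cos(1.2575),np.sin(1.2575)]);uy=np.array([-ux[1],ux[0]]);o=np.array([.594,-.010])
for A in(1.40,1.45,1.5):
    sx=.107-.247*np.cos(A)+.1*np.sin(A);z=.057+.247*np.sin(A)+.1*np.cos(A)
    for y in(-.055,0,.055):
        w=np.array([*(o+sx*ux+y*uy),z,1]);r=[]
        for K,T in(TOP,SC):
            c=K@(T@w);r+=[(c[:2]/c[2]).round(1)]
        print(A,y,w[:3].round(4),*r)
E
```

```text
t 22.55 pos [ 0.5696 -0.0885  0.3498] head -0.312 tilt [ 0.0054 -0.0003] shift [ 0.0718 -0.0023  0.2069] turn -0.0 F [-0.24 -0.34 -0.63] w 0.323 ff 0.0 q [-0.2   0.03  1.7   0.    1.41  0.11]
M [-0.037 -0.027 -0.028] tool M [-0.037 -0.027  0.027] tool F [-0.4  -0.11 -2.37]
shaker x -0.0822 y -0.0009
[  5   6  44  74 660] ((110.47412872314453, 127.06035614013672), (19.302047729492188, 73.79422760009766), 23.198591232299805)Traceback (most recent call last):
  File "<stdin>", line 9, in <module>
  File "<stdin>", line 7, in fit
    return _wrapfunc(a, 'argmax', axis=axis, out=out, **kwds)
    return bound(*args, **kwds)
ValueError: attempt to get argmax of an empty sequence
```

```bash
python3 - <<'E'
from h import *
import cv2
s=cv2.imread('pics/scene0.png')
g=s[64:92,275:345].max(2);m=(g<75).astype(np.uint8)
for r in range(64,92,1): 
    x=np.where(m[r-64])[0]; print(r,len(x),(x.min()+275,x.max()+275) if len(x) else '',end=' | ')
t=cv2.imread('pics/top0.png');g=t[85:175,85:140].max(2)<45;print()
for r in range(85,175,4):
    x=np.where(g[r-85])[0];print(r,(x+85).tolist())
ux=np.array([np.cos(1.2575),np.sin(1.2575)]);uy=np.array([-ux[1],ux[0]]);o=np.array([.594,-.010])
for A in(1.40,1.45,1.5):
    sx=.107-.247*np.cos(A)+.1*np.sin(A);z=.057+.247*np.sin(A)+.1*np.cos(A)
    for y in(-.055,0,.055):
        w=np.array([*(o+sx*ux+y*uy),z,1]);r=[]
        for K,T in(TOP,SC):
            c=K@(T@w);r+=[(c[:2]/c[2]).round(1)]
        print(A,y,w[:3].round(4),*r)
E
```

```text
64 0  | 65 0  | 66 0  | 67 0  | 68 0  | 69 0  | 70 0  | 71 4 (np.int64(287), np.int64(290)) | 72 15 (np.int64(286), np.int64(300)) | 73 24 (np.int64(286), np.int64(309)) | 74 32 (np.int64(286), np.int64(319)) | 75 25 (np.int64(286), np.int64(327)) | 76 16 (np.int64(286), np.int64(327)) | 77 7 (np.int64(286), np.int64(327)) | 78 6 (np.int64(286), np.int64(327)) | 79 6 (np.int64(286), np.int64(327)) | 80 9 (np.int64(285), np.int64(327)) | 81 9 (np.int64(285), np.int64(327)) | 82 11 (np.int64(284), np.int64(327)) | 83 11 (np.int64(284), np.int64(327)) | 84 5 (np.int64(323), np.int64(327)) | 85 6 (np.int64(323), np.int64(328)) | 86 6 (np.int64(323), np.int64(328)) | 87 7 (np.int64(322), np.int64(328)) | 88 1 (np.int64(327), np.int64(327)) | 89 0  | 90 0  | 91 0  | 
85 []
89 []
93 [115, 116, 117, 118, 119, 120, 121, 122]
97 [114, 115, 116, 117, 118, 119, 120, 121, 122, 123, 124, 125, 126, 127, 128, 129]
101 [112, 113, 114, 115, 116, 117, 118, 122, 123, 124, 125, 126, 127, 128, 129, 130, 131, 132]
105 [110, 111, 112, 113, 114, 115, 116, 122, 123, 124, 125, 126, 127, 128, 129, 130]
109 [109
[... 430 characters left out ...]
00, 101, 102, 103]
157 [97, 98, 99, 100, 101, 102, 103, 104, 105, 106, 107, 108]
161 [96, 97, 98, 99, 100, 101, 102, 103, 104, 105, 106]
165 []
169 []
173 []
1.4 -0.055 [0.6967 0.1287 0.3174] [142.4  97.1] [325.8  82.1]
1.4 0 [0.6444 0.1456 0.3174] [129.5 127.2] [305.5  79.9]
1.4 0.055 [0.5921 0.1626 0.3174] [116.3 158.1] [285.5  77.7]
1.45 -0.055 [0.7007 0.141  0.3143] [135.8  95.5] [326.2  80. ]
1.45 0 [0.6484 0.1579 0.3143] [122.9 125.5] [306.1  77.9]
1.45 0.055 [0.5961 0.1749 0.3143] [109.8 156.2] [286.2  75.7]
1.5 -0.055 [0.7047 0.1531 0.3105] [129.6  94.2] [326.6  78.2]
1.5 0 [0.6523 0.1701 0.3105] [116.7 123.9] [306.7  76.1]
1.5 0.055 [0.6    0.187  0.3105] [103.5 154.4] [286.9  74. ]
```

```bash
python3 - <<'E'
from h import *
m=tri((106,122.5),(306.5,73.8));print(m)
ux=np.array([np.cos(1.2575),np.sin(1.2575)]);uy=np.array([-ux[1],ux[0]]);o=np.array([.594,-.010])
d=m[:2]-o;print('shaker',d@ux,d@uy)
for z in(.29,.30,.31,.32):print(z,onz(TOP,(106,122.5),z),onz(SC,(306.5,73.8),z))
for q,z in(((232,156),.116),((290,171),.116)):pass
E
```

```text
[0.6570267  0.19202514 0.30144929]
shaker 0.2116157109533843 0.0023046342825001212
0.29 [0.66226494 0.19771933 0.29      ] [0.65945716 0.2062268  0.29      ]
0.3 [0.65843022 0.19295758 0.3       ] [0.6566219 0.1933849 0.3      ]
0.31 [0.6545955  0.18819584 0.31      ] [0.65378665 0.18054299 0.31      ]
0.32 [0.65076078 0.18343409 0.32      ] [0.65095139 0.16770109 0.32      ]
```

The handle triangulates to (0.657, 0.192, 0.301). I'll turn the tool so its fingers close along shaker x, then fly above the handle.

>>> apply_moves([
  [0,0,-0.005,0,0,-0.1744,0.06],
  [0,0,-0.005,0,0,-0.1744,0.06],
  [0,0,-0.005,0,0,-0.1744,0.06],
  [0,0,-0.005,0,0,-0.1744,0.06],
  [0,0,-0.005,0,0,-0.1744,0.06],
  [0,0,-0.005,0,0,-0.1744,0.06],
  [0,0,-0.005,0,0,-0.1744,0.06],
  [0,0,-0.005,0,0,-0.1744,0.06],
  [0,0,0,0,0,-0.1744,0.06],
])

```text
t: 23.68
tool_pos: [0.5678, -0.088, 0.3841]
orientation: [[-0.953, 0.303, -0.004], [0.303, 0.953, 0.001], [0.004, 0.0, -1.0]]
ft_force: [-0.8, -0.0, 0.9]
gripper_width: 0.682
finger_force: 0.0
```

>>> apply_moves([
  [0.005,0.045,0,0,0,0,0.06],
  [0.005,0.045,0,0,0,0,0.06],
  [0.005,0.045,0,0,0,0,0.06],
  [0.005,0.045,0,0,0,0,0.06],
  [0,0,0,0,0,0,0.06],
  [0,0,0,0,0,0,0.06],
])

```text
t: 24.42
tool_pos: [0.6043, 0.0888, 0.3846]
orientation: [[-0.951, 0.308, -0.004], [0.308, 0.951, -0.001], [0.003, -0.002, -1.0]]
ft_force: [0.5, -0.5, -0.2]
gripper_width: 0.681
finger_force: 0.0
```

```bash
python3 r.py; python3 - <<'E'
from h import *
from plant import *
import cv2
s=snapshot('wrist');im=s['image'];K=s['intrinsics'];T=s['world_to_cam'][:3]
cv2.imwrite('pics/w5.png',im[:,:,::-1]);np.savez('w5.npz',K=K,T=T)
P=lambda x:(lambda c:(c[:2]/c[2]).round(1))(K@(T@np.array([*x,1])))
uy=np.array([-.951,.308])
for m in((.657,.192,.301),(.6523,.1701,.3105),(.6484,.158,.3143)):
    for y in(-.055,0,.055):
        p=np.array(m);p[:2]+=y*uy;print(m,y,P(p))
g=(im.max(2)<50).astype(np.uint8);g[250:]=0
n,l,st,c=cv2.connectedComponentsWithStats(g)
for i in range(1,n):
    if st[i,4]>150:
        ys,xs=np.where(l==i);print(st[i],cv2.minAreaRect(np.c_[xs,ys].astype(np.float32)))
s=snapshot('scene');cv2.imwrite('pics/s5.png',s['image'][:,:,::-1])
g=(s['image'].max(2)[62:95,270:350]<75)
for r in range(0,33,2): print(62+r,(np.where(g[r])[0]+270).tolist())
E
```

```text
t 24.43 pos [0.6043 0.0888 0.3846] head 1.258 tilt [-0.0036 -0.0008] shift [-0.021  -0.1068  0.2417] turn 1.57 F [ 0.45 -0.5  -0.24] w 0.681 ff 0.0 q [ 0.11  0.09  1.57 -0.    1.48 -1.15]
M [ 0.042 -0.165 -0.05 ] tool M [-0.091 -0.144  0.05 ] tool F [-0.58 -0.34 -2.76]
shaker x 0.0971 y 0.0207
(0.657, 0.192, 0.301) -0.055 [423.5 314.8]
(0.657, 0.192, 0.301) 0 [434.  250.5]
(0.657, 0.192, 0.301) 0.055 [446.  176.3]
(0.6523, 0.1701, 0.3105) -0.055 [399.1 325. ]
(0.6523, 0.1701, 0.3105) 0 [408.1 259.2]
(0.6523, 0.1701, 0.3105) 0.055 [418.5 182.7]
(0.6484, 0.158, 0.3143) -0.055 [383.8 328.3]
(0.6484, 0.158, 0.3143) 0 [391.8 261.6]
(0.6484, 0.158, 0.3143) 0.055 [401.1 184. ]
[   0    0  158   72 6089] ((78.5, 35.5), (71.0, 157.0), 90.0)
[ 92  84   9  28 214] ((96.0, 97.5), (27.0, 8.0), 90.0)
[ 147  147   96   94 3594] ((194.77545166015625, 194.12852478027344), (93.05113983154297, 94.25411987304688), 89.10482788085938)
[ 413  157   46   93 1915] ((432.56988525390625, 202.47598266601562), (44.73741912841797, 92.38243103027344), 7.594642639160156)
[ 41 183  26  33 246] ((55.32482147216797, 1
[... 1408 characters left out ...]
 296, 297, 298, 299, 300, 301, 302, 303, 304, 305, 315, 316, 317, 318, 319, 320, 321, 322, 323, 324, 325, 326, 327]
78 [278, 279, 280, 281, 282, 283, 284, 285, 286, 287, 288, 289, 290, 291, 292, 293, 294, 295, 296, 297, 298, 299, 300, 301, 302, 303, 304, 325, 326, 327]
80 [285, 286, 287, 288, 289, 290, 291, 292, 293, 294, 295, 296, 297, 298, 299, 300, 301, 302, 303, 304, 305, 325, 326, 327]
82 [284, 285, 286, 287, 288, 289, 290, 291, 292, 293, 294, 295, 296, 324, 325, 326, 327]
84 [288, 289, 290, 291, 292, 293, 294, 295, 296, 323, 324, 325, 326, 327]
86 [289, 290, 291, 292, 293, 294, 295, 296, 323, 324, 325, 326, 327, 328]
88 [289, 290, 291, 292, 293, 294, 295, 296, 327]
90 []
92 []
94 [349]
```

```bash
python3 - <<'E'
from h import *
import cv2
g=cv2.imread('pics/w5.png').max(2)
for r in range(150,345,8):
    x=np.where(g[r,370:500]<50)[0]+370
    sp=np.split(x,np.where(np.diff(x)>2)[0]+1);print(r,[(int(a[0]),int(a[-1])) for a in sp if len(a)>2])
E
```

```text
150 []
158 [(416, 441)]
166 [(415, 440)]
174 [(414, 456)]
182 [(415, 436), (441, 457)]
190 [(442, 456)]
198 [(440, 455)]
206 [(439, 453)]
214 [(438, 452)]
222 [(436, 451)]
230 [(435, 449)]
238 [(434, 448)]
246 [(433, 446)]
254 [(431, 445)]
262 [(430, 444)]
270 [(370, 375), (429, 442)]
278 [(370, 381), (428, 441)]
286 [(370, 387), (400, 421), (426, 439)]
294 [(370, 394), (399, 499)]
302 [(370, 499)]
310 [(370, 406), (411, 499)]
318 [(370, 412), (428, 499)]
326 [(370, 409), (433, 499)]
334 [(371, 387), (390, 416), (419, 424), (436, 499)]
342 [(438, 499)]
```

```bash
python3 - <<'E'
from h import *
d=np.load('w5.npz');W=(d['K'],d['T'][:3])
# horizontal shaker-x coordinate of bar for each view vs z (use plane spanned by bar direction): intersect at shaker y=0
o=np.array([.594,-.010]);ux=np.array([.308,.951]);uy=np.array([-.951,.308])
for z in(.29,.295,.30,.305,.31,.315,.32):
    r=[]
    for C,a,b in((TOP,(118,94),(94,151)),(SC,(290,72),(322,75.2)),(W,(448,198),(435,278))):
        A=onz(C,a,z)[:2]-o;B=onz(C,b,z)[:2]-o
        A=np.array([A@ux,A@uy]);B=np.array([B@ux,B@uy]);t=-A[1]/(B[1]-A[1]);r+=[round(float(A[0]+t*(B[0]-A[0])),4)]
    print(z,r)
E
```

```text
0.29 [0.2186, 0.2265, 0.2215]
0.295 [0.2157, 0.22, 0.2188]
0.3 [0.2129, 0.2134, 0.2161]
0.305 [0.21, 0.2068, 0.2134]
0.31 [0.2072, 0.2003, 0.2106]
0.315 [0.2044, 0.1937, 0.2079]
0.32 [0.2015, 0.1872, 0.2052]
```

All three views agree on the handle at shaker x of about 0.2135 and z 0.300. I'll move over it and descend with the fingers open.

>>> apply_moves([
  [0,0.04,0,0,0,0,0.088],
  [0,0.04,0,0,0,0,0.088],
  [0,0.0365,0,0,0,0,0.088],
  [0,0,0.02,0,0,0,0.088],
  [0,0,0.03,0,0,0,0.088],
  [0,0,0.02,0,0,0,0.088],
  [0,0,0.0145,0,0,0,0.088],
  [0,0,0,0,0,0,0.088],
  [0,0,0,0,0,0,0.088],
])

```text
t: 25.65
tool_pos: [0.6414, 0.2, 0.3035]
orientation: [[-0.951, 0.308, 0.002], [0.308, 0.951, 0.0], [-0.001, 0.001, -1.0]]
ft_force: [-0.4, 0.1, 0.1]
gripper_width: 0.998
finger_force: 0.0
```

```bash
python3 r.py
```

```text
t 25.65 pos [0.6414 0.2    0.3035] head 1.257 tilt [0.0016 0.0004] shift [-0.0191 -0.2246  0.1604] turn 1.569 F [-0.43  0.1   0.12] w 0.998 ff 0.0 q [ 0.27  0.23  1.55 -0.    1.35 -0.99]
M [-0.009 -0.159  0.014] tool M [-0.041 -0.154 -0.014] tool F [ 0.44 -0.03 -3.12]
shaker x 0.2143 y 0.0196
```

>>> apply_moves([
  [0,0,0.0015,0,0,0,0.05],
  [0,0,0,0,0,0,0.03],
  [0,0,0,0,0,0,0.02],
  [0,0,0,0,0,0,0],
  [0,0,0,0,0,0,0],
  [0,0,0,0,0,0,0],
])

```text
t: 26.4
tool_pos: [0.6409, 0.2002, 0.3009]
orientation: [[-0.951, 0.308, -0.0], [0.308, 0.951, -0.0], [0.0, -0.0, -1.0]]
ft_force: [0.6, 0.2, 0.2]
gripper_width: 0.343
finger_force: 0.0
```

```bash
python3 r.py
```

```text
t 26.4 pos [0.6409 0.2002 0.3009] head 1.258 tilt [-0.0001 -0.    ] shift [-0.0198 -0.2245  0.1579] turn 1.57 F [0.63 0.18 0.18] w 0.343 ff 0.0 q [ 0.27  0.23  1.56  0.    1.35 -0.99]
M [ 0.009 -0.142 -0.009] tool M [-0.052 -0.132  0.009] tool F [-0.55  0.36 -3.18]
shaker x 0.2143 y 0.0202
```

>>> apply_moves([
  [0,0,0,0,0,0,0],
  [0,0,0,0,0,0,0],
  [0,0,0,0,0,0,0],
  [0,0,0,0,0,0,0],
])

```text
t: 26.9
tool_pos: [0.6405, 0.1989, 0.3008]
orientation: [[-0.951, 0.308, -0.001], [0.308, 0.951, -0.002], [0.001, -0.002, -1.0]]
ft_force: [-2.2, -5.9, 1.6]
gripper_width: 0.093
finger_force: 30.0
```

```bash
python3 r.py
```

```text
t 26.9 pos [0.6405 0.1989 0.3008] head 1.257 tilt [-0.0013 -0.0022] shift [-0.0199 -0.2228  0.1583] turn 1.569 F [-2.23 -5.89  1.63] w 0.093 ff 30.0 q [ 0.26  0.23  1.56 -0.    1.35 -0.99]
M [-0.759  0.139 -0.008] tool M [ 0.765 -0.102  0.009] tool F [ 0.31 -6.3  -4.62]
shaker x 0.213 y 0.0202
```

The handle is gripped (8 mm opening, 30 N). Next, the arc increments.

```bash
python3 - <<'E'
import numpy as np
a=np.r_[np.arange(1.595,.29,-.05)];a=np.r_[a,np.arange(a[-1]-.03,.0,-.03),0,-.01]
x=-.247*np.cos(a)+.1*np.sin(a);z=.247*np.sin(a)+.1*np.cos(a)
for i in range(1,len(a)):print(round(a[i],3),'dy',round((x[i]-x[i-1])*1e3,1),'dz',round(-(z[i]-z[i-1])*1e3,1),'| x_s',round(x[i]+.107,4),'z',round(z[i]+.0563,4))
E
```

```text
1.545 dy -12.4 dz -5.0 | x_s 0.2006 z 0.3058
1.495 dy -12.6 dz -4.4 | x_s 0.188 z 0.3102
1.445 dy -12.8 dz -3.7 | x_s 0.1752 z 0.3139
1.395 dy -13.0 dz -3.1 | x_s 0.1623 z 0.317
1.345 dy -13.1 dz -2.4 | x_s 0.1492 z 0.3194
1.295 dy -13.2 dz -1.8 | x_s 0.136 z 0.3212
1.245 dy -13.3 dz -1.1 | x_s 0.1227 z 0.3223
1.195 dy -13.3 dz -0.5 | x_s 0.1094 z 0.3228
1.145 dy -13.3 dz 0.2 | x_s 0.096 z 0.3226
1.095 dy -13.3 dz 0.9 | x_s 0.0828 z 0.3217
1.045 dy -13.2 dz 1.5 | x_s 0.0695 z 0.3201
0.995 dy -13.1 dz 2.2 | x_s 0.0564 z 0.3179
0.945 dy -13.0 dz 2.9 | x_s 0.0434 z 0.3151
0.895 dy -12.9 dz 3.5 | x_s 0.0305 z 0.3116
0.845 dy -12.7 dz 4.1 | x_s 0.0179 z 0.3074
0.795 dy -12.4 dz 4.8 | x_s 0.0054 z 0.3027
0.745 dy -12.2 dz 5.4 | x_s -0.0068 z 0.2973
0.695 dy -11.9 dz 6.0 | x_s -0.0187 z 0.2913
0.645 dy -11.6 dz 6.6 | x_s -0.0303 z 0.2847
0.595 dy -11.2 dz 7.1 | x_s -0.0415 z 0.2776
0.545 dy -10.9 dz 7.7 | x_s -0.0524 z 0.2699
0.495 dy -10.5 dz 8.2 | x_s -0.0628 z 0.2616
0.445 dy -10.0 dz 8.7 | x_s -0.0729 z 0.2529
0.395 dy -9.6 dz 9.2 | x_s -0.0825 z 0.2436
0.345 dy -9.1 dz 9.7 | x_s -0.0916 z 0.2339
0.295 dy -8.6 dz 10.1 | x_s -0.1003 z 0.2238
0.265 dy -4.9 dz 6.3 | x_s -0.1052 z 0.2175
0.235 dy -4.7 dz 6.4 | x_s -0.1099 z 0.2111
0.205 dy -4.5 dz 6.6 | x_s -0.1145 z 0.2045
0.175 dy -4.3 dz 6.7 | x_s -0.1188 z 0.1978
0.145 dy -4.1 dz 6.8 | x_s -0.123 z 0.1909
0.115 dy -3.9 dz 7.0 | x_s -0.1269 z 0.184
0.085 dy -3.7 dz 7.1 | x_s -0.1306 z 0.1769
0.055 dy -3.5 dz 7.2 | x_s -0.1341 z 0.1697
0.025 dy -3.3 dz 7.3 | x_s -0.1374 z 0.1624
0.0 dy -2.6 dz 6.1 | x_s -0.14 z 0.1563
-0.01 dy -1.0 dz 2.5 | x_s -0.141 z 0.1538
```

>>> apply_moves([
  [0,-0.0124,-0.005,0,0,0,0],
  [0,-0.0126,-0.0044,0,0,0,0],
  [0,-0.0128,-0.0037,0,0,0,0],
  [0,-0.013,-0.0031,0,0,0,0],
  [0,0,0,0,0,0,0],
])

```text
t: 27.52
tool_pos: [0.6247, 0.1501, 0.3169]
orientation: [[-0.951, 0.309, -0.001], [0.309, 0.951, -0.001], [0.001, -0.002, -1.0]]
ft_force: [1.9, -2.1, -6.1]
gripper_width: 0.092
finger_force: 30.4
```

```bash
python3 r.py
```

```text
t 27.52 pos [0.6247 0.1501 0.3169] head 1.256 tilt [-0.001  -0.0013] shift [-0.0201 -0.1716  0.1741] turn 1.568 F [ 1.88 -2.11 -6.13] w 0.092 ff 30.4 q [ 0.2   0.17  1.6  -0.    1.37 -1.06]
M [-0.095 -0.438  0.054] tool M [-0.045 -0.445 -0.053] tool F [-2.44 -1.42  3.13]
shaker x 0.1617 y 0.0201
```

>>> apply_moves([
  [0,-0.0131,-0.002,0,0,0,0],
  [0,-0.0132,-0.0016,0,0,0,0],
  [0,-0.0133,-0.001,0,0,0,0],
  [0,-0.0133,-0.0003,0,0,0,0],
  [0,-0.0133,0.0003,0,0,0,0],
  [0,-0.0133,0.001,0,0,0,0],
  [0,-0.0132,0.0016,0,0,0,0],
  [0,-0.0131,0.0023,0,0,0,0],
])

```text
t: 28.52
tool_pos: [0.5924, 0.0504, 0.3176]
orientation: [[-0.951, 0.308, 0.001], [0.308, 0.951, 0.0], [-0.001, 0.0, -1.0]]
ft_force: [-0.7, 2.1, 1.5]
gripper_width: 0.095
finger_force: 29.6
```

```bash
python3 r.py
```

```text
t 28.52 pos [0.5924 0.0504 0.3176] head 1.258 tilt [0.0007 0.0002] shift [-0.0197 -0.0672  0.1746] turn 1.57 F [-0.66  2.09  1.52] w 0.095 ff 29.6 q [ 0.04  0.08  1.7   0.    1.36 -1.21]
M [ 0.49  -0.119  0.017] tool M [-0.502  0.038 -0.017] tool F [ 1.27  1.79 -4.52]
shaker x 0.057 y 0.0202
```

>>> apply_moves([
  [0,-0.013,0.0025,0,0,0,0],
  [0,-0.0129,0.003,0,0,0,0],
  [0,-0.0127,0.0038,0,0,0,0],
  [0,-0.0124,0.0045,0,0,0,0],
  [0,-0.0122,0.0052,0,0,0,0],
  [0,-0.0119,0.006,0,0,0,0],
  [0,-0.0116,0.0066,0,0,0,0],
  [0,-0.0112,0.0071,0,0,0,0],
])

```text
t: 29.52
tool_pos: [0.5625, -0.0421, 0.2768]
orientation: [[-0.951, 0.308, 0.0], [0.308, 0.951, 0.001], [0.0, 0.001, -1.0]]
ft_force: [6.4, 5.5, -8.1]
gripper_width: 0.092
finger_force: 30.2
```

```bash
python3 r.py
```

```text
t 29.52 pos [ 0.5625 -0.0421  0.2768] head 1.258 tilt [0.0001 0.0012] shift [-0.0198  0.03    0.1338] turn 1.57 F [ 6.4   5.55 -8.11] w 0.092 ff 30.2 q [-0.12  0.04  1.82  0.    1.28 -1.38]
M [ 0.875 -0.985  0.033] tool M [-1.136 -0.668 -0.034] tool F [-4.38  7.24  5.11]
shaker x -0.0402 y 0.0201
```

>>> apply_moves([
  [0,-0.0107,0.0077,0,0,0,0],
  [0,-0.0103,0.0082,0,0,0,0],
  [0,-0.01,0.0087,0,0,0,0],
  [0,-0.0096,0.0092,0,0,0,0],
  [0,-0.0091,0.0097,0,0,0,0],
  [0,-0.0086,0.0101,0,0,0,0],
  [0,0,0,0,0,0,0],
])

```text
t: 30.4
tool_pos: [0.5445, -0.0979, 0.223]
orientation: [[-0.951, 0.309, 0.0], [0.309, 0.951, 0.001], [0.0, 0.0, -1.0]]
ft_force: [5.2, 3.4, -7.0]
gripper_width: 0.086
finger_force: 30.2
```

```bash
python3 r.py
```

```text
t 30.4 pos [ 0.5445 -0.0979  0.223 ] head 1.257 tilt [0.0001 0.0005] shift [-0.0196  0.0887  0.0801] turn 1.569 F [ 5.2   3.43 -7.02] w 0.086 ff 30.2 q [-0.22  0.06  1.9   0.    1.18 -1.48]
M [ 0.631 -0.904  0.032] tool M [-0.879 -0.665 -0.032] tool F [-3.89  4.87  4.02]
shaker x -0.0989 y 0.02
```

>>> apply_moves([
  [0,-0.0049,0.0063,0,0,0,0],
  [0,-0.0047,0.0064,0,0,0,0],
  [0,-0.0045,0.0066,0,0,0,0],
  [0,-0.0043,0.0067,0,0,0,0],
  [0,-0.0041,0.0068,0,0,0,0],
  [0,-0.0039,0.007,0,0,0,0],
  [0,-0.0037,0.0071,0,0,0,0],
  [0,-0.0018,0.0036,0,0,0,0],
  [0,0,0,0,0,0,0],
])

```text
t: 31.52
tool_pos: [0.5347, -0.1284, 0.1737]
orientation: [[-0.951, 0.308, -0.0], [0.308, 0.951, -0.001], [-0.0, -0.001, -1.0]]
ft_force: [4.4, 0.2, -4.3]
gripper_width: 0.083
finger_force: 29.9
```

```bash
python3 r.py
```

```text
t 31.52 pos [ 0.5347 -0.1284  0.1737] head 1.257 tilt [-0.     -0.0008] shift [-0.0195  0.1208  0.0306] turn 1.569 F [ 4.43  0.24 -4.26] w 0.083 ff 29.9 q [-0.28  0.1   1.96 -0.    1.09 -1.54]
M [ 0.17  -0.775  0.057] tool M [-0.401 -0.685 -0.057] tool F [-4.14  1.59  1.26]
shaker x -0.1308 y 0.02
```

>>> apply_moves([
  [0,-0.0017,0.0035,0,0,0,0],
  [0,-0.0017,0.0035,0,0,0,0],
  [0,-0.0016,0.0035,0,0,0,0],
  [0,-0.0015,0.0035,0,0,0,0],
  [0,-0.0012,0.0028,0,0,0,0],
  [0,0,0,0,0,0,0],
])

```text
t: 32.28
tool_pos: [0.5323, -0.1357, 0.157]
orientation: [[-0.951, 0.308, 0.0], [0.308, 0.951, -0.001], [-0.0, -0.001, -1.0]]
ft_force: [2.1, -4.3, -1.8]
gripper_width: 0.083
finger_force: 29.8
```

```bash
python3 r.py
```

```text
t 32.27 pos [ 0.5323 -0.1357  0.157 ] head 1.258 tilt [ 0.0001 -0.001 ] shift [-0.0195  0.1285  0.0139] turn 1.57 F [ 2.11 -4.34 -1.8 ] w 0.083 ff 29.8 q [-0.29  0.11  1.98 -0.    1.05 -1.55]
M [-0.449 -0.569 -0.002] tool M [ 0.252 -0.68   0.003] tool F [-3.34 -3.48 -1.2 ]
shaker x -0.1386 y 0.0199
```

No stop felt yet, so I'll press on in small steps until there's an upward reaction.

>>> apply_moves([
  [0,0,0.0015,0,0,0,0],
  [0,0,0.0015,0,0,0,0],
  [0,0,0.001,0,0,0,0],
  [0,0,0,0,0,0,0],
])

```text
t: 32.78
tool_pos: [0.5319, -0.1369, 0.1538]
orientation: [[-0.952, 0.308, -0.001], [0.308, 0.952, -0.003], [-0.0, -0.003, -1.0]]
ft_force: [0.2, -8.4, 2.5]
gripper_width: 0.086
finger_force: 29.5
```

>>> apply_moves([
  [0,0,0.002,0,0,0,0],
  [0,0,0.002,0,0,0,0],
  [0,0,0,0,0,0,0],
])

```text
t: 33.15
tool_pos: [0.5316, -0.1381, 0.1506]
orientation: [[-0.952, 0.307, -0.001], [0.307, 0.952, -0.005], [-0.0, -0.006, -1.0]]
ft_force: [-4.9, -11.9, 5.1]
gripper_width: 0.082
finger_force: 29.1
```

The tool is still following the arc, so the hood isn't on its stop yet. I'll continue with sideways compensation.

>>> apply_moves([
  [0,-0.0025,0.0015,0,0,0,0],
  [0,-0.0015,0.0015,0,0,0,0],
  [0,-0.0005,0.001,0,0,0,0],
  [0,0,0,0,0,0,0],
])

```text
t: 33.65
tool_pos: [0.5318, -0.1383, 0.1503]
orientation: [[-0.951, 0.308, 0.002], [0.308, 0.951, 0.002], [-0.001, 0.002, -1.0]]
ft_force: [-9.2, 5.5, 24.7]
gripper_width: 0.081
finger_force: 27.6
```

```bash
python3 r.py
```

```text
t 33.65 pos [ 0.5318 -0.1383  0.1503] head 1.257 tilt [0.0019 0.0017] shift [-0.0192  0.1311  0.0076] turn 1.569 F [-9.21  5.55 24.66] w 0.081 ff 27.6 q [-0.3   0.12  1.98  0.    1.04 -1.56]
M [0.859 1.092 0.003] tool M [-0.481  1.304  0.   ] tool F [ 10.43   2.5  -27.67]
shaker x -0.1412 y 0.0196
```

>>> apply_moves([
  [0,-0.0006,0.0015,0,0,0,0],
  [0,-0.0006,0.0015,0,0,0,0],
  [0,0,0,0,0,0,0],
  [0,0,0,0,0,0,0],
])

```text
t: 34.15
tool_pos: [0.5329, -0.1387, 0.1482]
orientation: [[-0.951, 0.308, 0.005], [0.308, 0.951, 0.003], [-0.004, 0.004, -1.0]]
ft_force: [-6.3, 8.9, 26.4]
gripper_width: 0.073
finger_force: 28.3
```

```bash
python3 r.py
```

```text
t 34.15 pos [ 0.5329 -0.1387  0.1482] head 1.257 tilt [0.0051 0.0027] shift [-0.018   0.1311  0.0059] turn 1.569 F [-6.29  8.94 26.44] w 0.073 ff 28.3 q [-0.3   0.12  1.98  0.    1.03 -1.56]
M [1.36  0.734 0.   ] tool M [-1.067  1.118  0.008] tool F [  8.62   6.69 -29.45]
shaker x -0.1412 y 0.0185
```

It hit a firm stop at z 0.1503 with about 25 N upward reaction, so the hood is shut. I'll unload, open just a little (the wall is close) and rise.

>>> apply_moves([
  [0,0,-0.003,0,0,0,0],
  [0,0,0,0,0,0,0.026],
  [0,0,0,0,0,0,0.026],
  [0,0,0,0,0,0,0.026],
  [0,0,0,0,0,0,0.026],
])

```text
t: 34.78
tool_pos: [0.53, -0.1405, 0.1446]
orientation: [[-0.951, 0.308, -0.001], [0.308, 0.951, 0.0], [0.001, -0.0, -1.0]]
ft_force: [-0.4, 0.3, 0.6]
gripper_width: 0.295
finger_force: 0.0
```

```bash
python3 r.py
```

```text
t 34.77 pos [ 0.53   -0.1405  0.1446] head 1.257 tilt [-0.0014  0.0004] shift [-0.0202  0.1337  0.0015] turn 1.569 F [-0.44  0.26  0.63] w 0.295 ff 0.0 q [-0.3   0.12  1.99  0.    1.03 -1.56]
M [ 0.036 -0.145 -0.038] tool M [-0.079 -0.127  0.038] tool F [ 0.5   0.11 -3.63]
shaker x -0.1438 y 0.0206
```

>>> apply_moves([
  [0,0.002,-0.008,0,0,0,0.026],
  [0,0,-0.015,0,0,0,0.026],
  [0,0,-0.025,0,0,0,0.026],
  [0,0,-0.03,0,0,0,0.026],
  [0,0,-0.04,0,0,0,0.026],
  [0,0,-0.04,0,0,0,0.026],
  [0,-0.04,-0.04,0,0,0,0.026],
  [0,-0.05,0,0,0,0,0.026],
  [0,-0.05,0,0,0,0,0.026],
  [0,0,0,0,0,0,0.026],
])

```text
t: 36.02
tool_pos: [0.4871, -0.2745, 0.3447]
orientation: [[-0.95, 0.312, 0.001], [0.312, 0.95, -0.002], [-0.002, -0.001, -1.0]]
ft_force: [-0.4, 0.3, 0.2]
gripper_width: 0.293
finger_force: 0.0
```

```bash
python3 r.py; python3 - <<'E'
from h import *
from plant import *
import cv2
o=np.array([.594,-.010]);ux=np.array([.308,.951]);uy=np.array([-.951,.308])
for n in('top','scene','wrist'):
    s=snapshot(n);im=s['image'];cv2.imwrite(f'pics/e_{n}.png',im[:,:,::-1]);K=s['intrinsics'];T=s['world_to_cam'][:3]
    def P(x,y,z):
        c=K@(T@np.array([*(o+x*ux+y*uy),z,1]));return (c[:2]/c[2])
    for a in(0,.03,.08):
        hx=.107-.247*np.cos(a)+.1*np.sin(a);hz=.057+.247*np.sin(a)+.1*np.cos(a)
        print(n,'handle a',a,P(hx,-.035,hz).round(1),P(hx,0,hz).round(1),P(hx,.035,hz).round(1))
    print(' cap',P(-.002,0,.148).round(1))
    p=P(-.14,0,.157).round().astype(int)
    if 20<p[0]<540 and 20<p[1]<400:
        print(' col',[(r,int(im[r,p[0]].max())) for r in range(p[1]-14,p[1]+15,2)])
    # jars A, B caps
    for j in((.5398,-.2461,.078),(.4446,-.3335,.078)):
        c=K@(T@np.array([*j,1]));u,v=(c[:2]/c[2]).round().astype(int)
        if 15<u<545 and 15<v<405:
            w=im[v-25:v+26,max(0,u-25):u+26].astype(int);m=(abs(w.max(2)-w.min(2))<20)&(w.max(2)>70)&(w.max(2)<135)
            ys,xs=np.where(m);print(' jar',(u,v),'grey centroid',xs.mean()+u-25,ys.mean()+v-25,len(xs))
E
```

```text
t 36.02 pos [ 0.4871 -0.2745  0.3447] head 1.253 tilt [ 0.0012 -0.0017] shift [-0.0183  0.2748  0.2014] turn 1.565 F [-0.42  0.3   0.18] w 0.293 ff 0.0 q [-0.56 -0.    1.74 -0.    1.4  -1.81]
M [ 0.044 -0.198  0.002] tool M [-0.103 -0.174 -0.001] tool F [ 0.49  0.15 -3.18]
shaker x -0.2845 y 0.0202
top handle a 0 [308.7 188.5] [303.  204.9] [297.2 221.6]
top handle a 0.03 [307.4 187.2] [301.6 203.8] [295.7 220.5]
top handle a 0.08 [304.8 184.9] [299.  201.7] [293.  218.7]
 cap [237.8 183.6]
 col [(191, 198), (193, 216), (195, 217), (197, 165), (199, 84), (201, 12), (203, 16), (205, 25), (207, 22), (209, 9), (211, 27), (213, 155), (215, 196), (217, 227), (219, 228)]
 jar (np.int64(350), np.int64(218)) grey centroid 340.3932038834951 219.06067961165047 412
 jar (np.int64(391), np.int64(263)) grey centroid 394.0814606741573 263.66011235955057 356
scene handle a 0 [300.2 205.8] [286.8 203.9] [273.5 202.1]
scene handle a 0.03 [300.4 203.1] [287.  201.3] [273.7 199.5]
scene handle a 0.08 [300.9 198.6] [287.5 196.7] [274.1 194.9]
 cap [294.6 166.9]
 col [(190, 120), (192, 124), (194, 123), 
[... 179 characters left out ...]
rey centroid 286.3369565217391 248.85869565217394 460
 jar (np.int64(256), np.int64(289)) grey centroid 256.9230769230769 292.31054131054134 351
wrist handle a 0 [409.8 240.2] [414.  209.2] [418.4 176.1]
wrist handle a 0.03 [415.4 243. ] [419.9 211.4] [424.7 177.6]
wrist handle a 0.08 [425.8 247.7] [430.8 215.1] [436.2 180.2]
 cap [539.7 206.3]
 col [(195, 14), (197, 14), (199, 9), (201, 14), (203, 13), (205, 24), (207, 27), (209, 30), (211, 32), (213, 27), (215, 32), (217, 35), (219, 35), (221, 33), (223, 26)]
 jar (np.int64(309), np.int64(207)) grey centroid 310.6707530647986 206.56567425569176 1142
 jar (np.int64(219), np.int64(158)) grey centroid 232.65684210526314 153.70105263157893 475
```

The handle sits at its shut position in the scene view (rows 204-206, expected 204), and the bar met a firm stop where a nipped jar should be. The other two jars are in place and the robot is clear, so I'm handing in.

```bash
python3 -c "
from plant import *
print(sign_off())"
```

```text
the job is handed in; nothing more can be done
None
```

I handed the job in at about 36 s, but no verdict came back: the full jar stands on the shaker nipped between the bars (push force about 13 N), the hood is shut by force and camera checks, and the other two jars are still in place on the bench.

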